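# Change over the routing jig: unload, sweep, template, pass counter

### The arm

A 7-joint arm with a two-finger parallel gripper is mounted at the origin on a cart in front of the work surface, level with it; the furniture and walls round the work are solid. World frame = base frame: x ahead of the robot, y to its left, z up, the work surface at z = 0. Lengths are in m, angles in rad, forces in N, time in s.
With the tool pointing down it reaches from about 0.4 to 0.875 m from the base axis. Payload 19.3 kg.
Tool frame: the origin (TCP) lies midway between the tips of the shut fingers; the grasp point (between the pads) lies bot.pinch_z behind it (bot.pinch_z is the distance from the TCP to the grasp point, in m); z points along the fingers, y is the line along which they close (so a half turn about z gives the same grasp; the last joint's range is limited). The gripper opens to 85 mm and grips with 20 to 120 N. Pads are 22 mm wide; open, the fingers measure 114 mm over their backs; the gripper's body (76 mm by 85 mm) begins 54 mm behind the grasp point. The pads swing forward as they close: fully open they stand 13 mm farther back than shut.
Start: joints at [-1.229, 0.521, -0.036, 1.599, 0.021, 1.021, -0.113], TCP at [0.25, 0.573, 0.231] pointing down, gripper open.
Joint ranges: [-2.91, 2.91], [-0.3, 2.13], [-1.5, 1.42], [0.17, 2.43], [-1.26, 4.41], [0.16, 1.93], [-2.52, 2.52]. Speed limits (rad/s): [1.89, 1.89, 2.39, 2.39, 3.01, 3.01, 3.01].

### API

Orientations are given as [roll, pitch, yaw] about the fixed x, y, z axes, in that order (R = Rz(yaw) Ry(pitch) Rx(roll)).
In Python, from workcell import readout, grab_frame, camera_info, workorder, bot gives the robot as it stands. The module is installed in compiled form; this text tells all that it offers.
- The arm moves only by the tool drive_tool, never from a script. Its argument "targets" is a list of rows, each an object of numbers: "dx", "dy", "dz": the shift along the tool's x, y, z as a fraction of full scale; "yaw": the turn about the tool's z as a fraction of full scale; "fingers": the closure, from 0 (fully open) to 1 (shut). In form: [{"dx": .., "dy": .., "dz": .., "yaw": .., "fingers": ..}, ...]. A call has 1 to 20 rows; each row shifts and turns the commanded pose from where the row before left it, along the tool's axes as they then stand; what a row does not reach is not made up. Full scale, the value 1, is 0.1 m for a shift and 90 degrees for a turn. A row lasts 1/10 s, in which the tool goes at most 50 mm and 8.59 degrees, less where a joint would pass 70% of its speed; a pose out of reach is approached as far as the arm can. A call with a number of a shift or a turn outside -1 to 1 is refused whole. A call with a gripper value outside its range is refused whole. The fingers move at their own pace and stop on an object; "squeeze" is the grip in N (left out, the last holds). Time passes only in rows, so rows that do not move let the fingers close. It gives the time, the measured TCP pose, the force, the opening and the grip force at its end, in the units of the state.
- readout.observe(): the state, without advancing time (a new reading comes with each control period).
- grab_frame(name): name is "scene" or "top" or "wrist"; returns the picture (480x640x3 uint8, blue, green, red); there is no depth.
- camera_info(name): a dict with "fx", "fy", "cx", "cy" (pixels), "T" (4x4, takes a point from camera to world coordinates); the wrist camera has in their place "hand_eye" (4x4, takes a point from camera to tool coordinates, whose origin is the TCP and whose axes are the flange's). Camera axes: x right, y up, looking along -z (the intrinsics and any distortion apply to the point x, -y, -z); pixel columns grow to the right and rows downward; lengths in m; the calibration is good to about 2 mm. A picture is of the moment at which its call begins: read the wrist's pose just before it. camera_info takes no time and is no camera call.
- workorder.job_done(): hands the job in; it is judged then, once.
The state is a dict: "clock": time; "qpos": joint angles; "qd": joint speeds; "joint_efforts": joint torques, N m; "position": TCP position; "tool_rot": TCP orientation; "force": force on the tool from outside, world axes, zero at the start; "moment": the same for the moment, N m; "grip_width": finger opening in m; "finger_force": force on a finger pad.
Only numpy, scipy, OpenCV 4.12 (cv2) and the standard library are available. Lean on these libraries where they do the work, as an engineer would, in place of code of your own. Each camera call takes 0.05 s, during which the arm holds its last target. There are 200 camera calls.

### The job

Change the routing jig over: first lift the old template (black grip) off the jig's pins and lay it flat in the middle of the black mat, then with the sweeping block sweep all the wood trimmings along the jig's channel into its green chip box, not pushing or gripping them with the fingers, and stand the block upright on the bench again. Once all trimmings are in the box, hang the other template (orange grip) on both pins so that it lies flat on the rails, and only then roll the counter's thumbwheel with a fingertip until 5 is uppermost between the red marks; leave the tape measure and the mug where they are.

Things in the scene. Friction and masses are not known exactly. Their poses are not given: they have to be found in the camera images.
- jig: routing jig fixed to the bench. Origin: on the bench, under the middle between its pins; z up. Plywood bed 45 mm high, x -80..80, y -150..130 mm. Two wooden rails, 16 mm high and 20 mm wide, run along y on the bed with centres at x = -70 and x = 70: their tops are 61 mm above the bench. The green chip box joins the bed at its +y end
- channel_mid (a point): middle of the floor of the jig's channel (45 mm above the bench; axes as the jig's). The channel between the rails is 120 mm wide in x. An end bar as high as the rails closes it 135 mm to -y of this point (inner face); at its +y end, 135 mm from this point, it is open and drops into the chip box. The trimmings lie in it
- chip_box (a point): middle of the floor of the green chip box, 4 mm above the bench; axes as the jig's. The box is open above, inside 148 mm (x) by 99 mm (y), its walls as high as the bed, 45 mm above the bench
- jig_pins_mid (a point): point midway between the jig's two pins at the height of the rail tops (61 mm above the bench); axes as the jig's. The steel pins stand upright on the rails at x = -70 and x = +70 mm from here; they are 10 mm thick and 23 mm high with tapered tips
- sweeper: sweeping block: wooden block 108 (x) x 34 (y) x 28 mm with a blue upright grip on top, 64 (x) x 22 (y) mm, reaching from 28 to 90 mm height; origin: centre of the underside, z up through the grip. About 0.25 kg. It fits the jig's channel with 6 mm to spare on each side when its x is along the jig's x; pinch the grip across its 22 mm
- template: the template to hang: aluminium template plate 170 (x) x 110 (y) x 10 mm with a 14 mm hole at x = -70 and at x = +70 (y 0), two long slots, and an orange grip bar on top in the middle, 70 (x) x 20 (y) mm, reaching from 10 to 50 mm height; origin: centre of the underside. About 0.35 kg. Either way round fits the pins
- old_template: the last job's template, the same in all sizes as the other one but with a black grip bar and two short wide slots; at the start it hangs on the jig's pins, resting on the rails, over the trimmings
- mat: black rubber mat on the bench, fixed, 120 (x) x 190 (y) x 3 mm; origin: centre of the underside. The old template fits on it with its long side (x) along the mat's y
- counter: grey pass counter fixed to the bench, box 130 (x) x 100 (y) x 60 mm with two cheeks (at y -34 and +34, 12 mm thick, tops 98 mm high) between which the thumbwheel stands up; a red mark lies across the top of each cheek. Origin: centre of the underside. The wheel's axis is the box's y
- wheel_axis (a point): middle of the thumbwheel, on its axis, 70 mm above the bench; axes as the counter's. The wheel is a black drum of radius 45 mm, 50 mm wide along y, with 8 white digits 0 to 7 and, midway between neighbouring digits, 8 grey ribs (50 mm wide, 5 mm thick) standing out to radius 56 mm. Shut fingertips fit between two ribs and can push one along
- wheel_top (a point): top of the wheel's drum, 115 mm above the bench, between the red marks: the digit here is the one set. Axes as the counter's
- wheel (a joint): thumbwheel angle, rad: digit k is uppermost at k x 0.785. Stops at 0 and 7, it does not go round; no clicks, friction 0.06 N m, stays where left, may start between digits. Grows as the wheel's top rolls to the counter's +x (away from the robot). At value v the ribs stand v + (k + 0.5) x 0.785 from straight up towards +x
- tape_measure: yellow tape measure, 36 x 79 x 64 mm, bystander
- mug: dark mug, 97 mm high, bystander
- chip_0: wood trimming 60 (x) x 20 (y) x 14 mm, 20 g; origin: its middle, 52 mm above the bench as it lies on the bed at the start; between three and five of these trimmings are there
- chip_1: wood trimming 60 (x) x 20 (y) x 14 mm, 20 g; origin: its middle, 52 mm above the bench as it lies on the bed at the start; between three and five of these trimmings are there
- chip_2: wood trimming 60 (x) x 20 (y) x 14 mm, 20 g; origin: its middle, 52 mm above the bench as it lies on the bed at the start; between three and five of these trimmings are there
- chip_3: wood trimming 60 (x) x 20 (y) x 14 mm, 20 g; origin: its middle, 52 mm above the bench as it lies on the bed at the start; between three and five of these trimmings are there
- chip_4: wood trimming 60 (x) x 20 (y) x 14 mm, 20 g; origin: its middle, 52 mm above the bench as it lies on the bed at the start; between three and five of these trimmings are there
Mind the look-alikes: they are no part of the job. Leave any purple or turquoise look-alike of the sweeper alone.

How it is judged:
By the outcome, as a careful person would: the job done as asked, in the order asked, and still so for the second after the job is handed in, with the robot touching nothing.
Of chip_0, chip_1, chip_2, chip_3, chip_4 only 3 to 5 are there at a start; the rules pass over those that are not, and their reading is None.
At some moment in a run one of sweeper, chip_0, chip_1, chip_2, chip_3, chip_4 may be knocked a few centimetres aside while the robot is not near it.
It also fails if it takes over 184 s, if anything falls off the work surface, if the arm or the gripper's body presses on something with over 40 N, if the wrist force passes 120 N, or if a joint passes its speed limit or range.

## Working session

There is one attempt and no reset: what is moved stays moved. The work goes in short steps, Python scripts to look and compute and a tool call to move; the robot and the scene stay as the last step left them, time stands still between calls to the robot, and variables do not carry over. Pictures are saved under pics/ and viewed, at most 16 in all, crops included, and the job is handed in when it is done.

Besides the shell and the picture viewer there is one more tool, called as name(argument=value, ...) on one line, values as JSON. drive_tool: Moves the arm, as the interface text tells. Shift numbers are shares of 0.1 m and turn numbers shares of 90 degrees, none past 1 either way. Its arguments: {"type":"object","properties":{"targets":{"type":"array","items":{"type":"object","properties":{"dx":{"type":"number","minimum":-1,"maximum":1},"dy":{"type":"number","minimum":-1,"maximum":1},"dz":{"type":"number","minimum":-1,"maximum":1},"yaw":{"type":"number","minimum":-1,"maximum":1},"fingers":{"type":"number"}}}},"squeeze":{"type":"number"}},"required":["targets"]}

```bash
mkdir -p pics; cat > h.py <<'E'
import numpy as np, cv2
from workcell import readout, grab_frame, camera_info, workorder, bot
from scipy.spatial.transform import Rotation as R
def ray(name,uv,pose=None):
    c=camera_info(name)
    d=np.array([(uv[0]-c["cx"])/c["fx"],-(uv[1]-c["cy"])/c["fy"],-1.])
    if name=="wrist":
        T=np.eye(4);T[:3,:3]=R.from_euler('xyz',pose[1]).as_matrix();T[:3,3]=pose[0]
        T=T@c["hand_eye"]
    else: T=np.array(c["T"])
    return T[:3,3],T[:3,:3]@d
def onz(name,uv,z,pose=None):
    o,d=ray(name,uv,pose); return o+d*(z-o[2])/d[2]
def pose():
    s=readout.observe(); return s["position"],s["tool_rot"]
E
python3 - <<'E'
from h import *
s=readout.observe();print({k:np.round(v,3) for k,v in s.items()},bot.pinch_z)
for n in("scene","top","wrist"):
    im=grab_frame(n);cv2.imwrite(f"pics/{n}0.png",im)
    c=camera_info(n);print({k:np.round(v,3).tolist() if not isinstance(v,str) else v for k,v in c.items()})
E
```

```text
{'clock': np.float64(0.0), 'qpos': array([-1.229,  0.522, -0.036,  1.6  ,  0.021,  1.021, -0.113]), 'qd': array([ 0.   , -0.001,  0.002, -0.002, -0.001,  0.002,  0.001]), 'joint_efforts': array([ 2.0000e-03, -9.2711e+01,  1.9810e+00, -3.6992e+01,  1.8000e-02,
        8.0000e-03,  0.0000e+00]), 'position': array([0.25 , 0.572, 0.231]), 'tool_rot': array([-3.14,  0.  ,  2.73]), 'force': array([-0.158,  0.09 ,  0.382]), 'moment': array([ 0.007, -0.031, -0.043]), 'finger_force': np.float64(0.0), 'grip_width': np.float64(0.085)} 0.0187
{'fx': 468.515, 'fy': 468.515, 'cx': 319.449, 'cy': 241.237, 'T': [[0.901, 0.223, -0.372, 0.019], [-0.434, 0.432, -0.791, -1.045], [-0.016, 0.874, 0.486, 0.761], [0.0, 0.0, 0.0, 1.0]]}
{'fx': 510.853, 'fy': 510.853, 'cx': 325.3, 'cy': 242.875, 'T': [[-0.008, 0.988, -0.157, 0.285], [-0.999, -0.013, -0.035, 0.004], [-0.036, 0.157, 0.987, 1.759], [0.0, 0.0, 0.0, 1.0]]}
{'fx': 416.77, 'fy': 416.77, 'cx': 320.03, 'cy': 242.642, 'hand_eye': [[0.0, 0.954, 0.298, 0.076], [1.0, -0.0, -0.001, -0.001], [-0.001, 0.298, -0.954, -0.141], [0.0, 0.0, 0.0, 1.0]]}
```

View pics/top0.png

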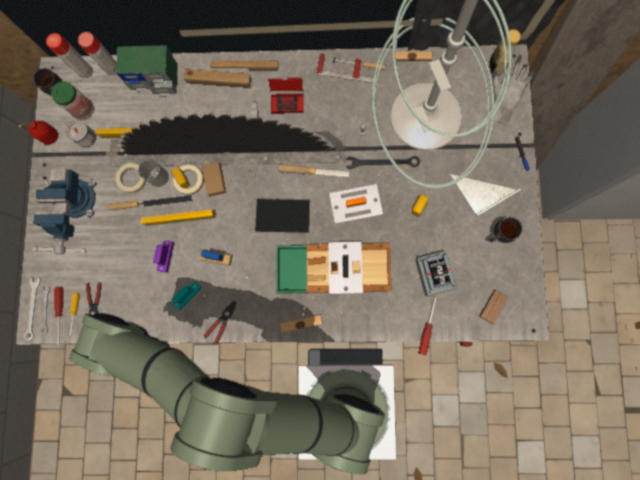

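View pics/scene0.png

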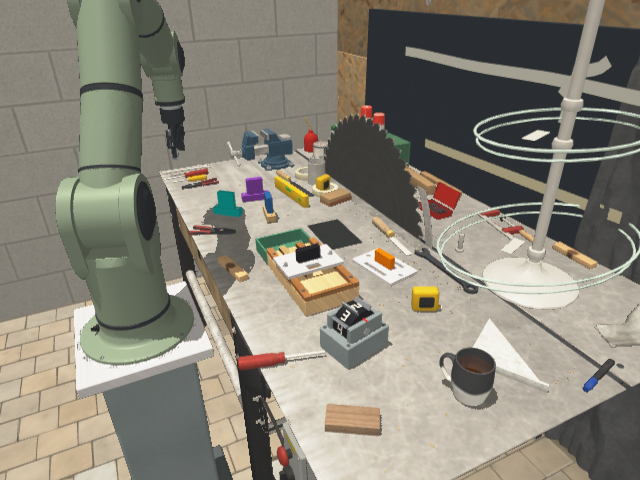

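The top view shows the jig at (335,268) with the old template at (345,266), mat (282,215), orange-grip template (356,203), counter (436,272), tape (420,205) and mug (507,229). Three blocks could be the sweeper: blue (215,257), purple (163,255) and turquoise (186,294). The blue grip on wood fits the description. I'll confirm it in a crop.

```bash
python3 - <<'E'
from h import *
t=cv2.imread("pics/top0.png");s=cv2.imread("pics/scene0.png")
a=cv2.resize(t[180:310,150:310],None,fx=2.5,fy=2.5,interpolation=cv2.INTER_CUBIC)
b=cv2.resize(t[170:300,310:470],None,fx=2.5,fy=2.5,interpolation=cv2.INTER_CUBIC)
c=cv2.resize(s[165:260,200:295],(270,270),interpolation=cv2.INTER_CUBIC)
d=cv2.resize(s[285:375,310:400],(270,270),interpolation=cv2.INTER_CUBIC)
e=cv2.resize(s[220:310,260:350],(260,270),interpolation=cv2.INTER_CUBIC)
cv2.imwrite("pics/crop1.png",np.vstack([np.hstack([a,b]),cv2.resize(np.hstack([c,d,e]),(800,270))]))
E
```

```text
(no output)
```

View pics/crop1.png

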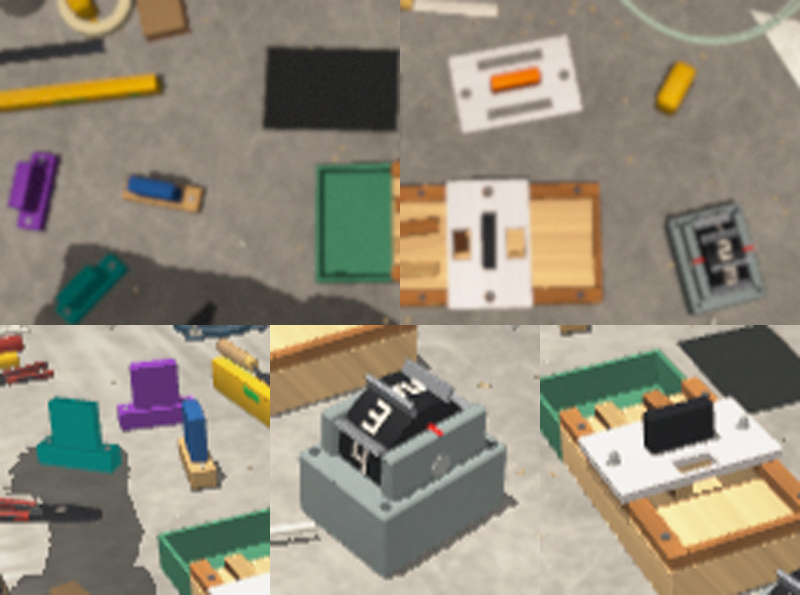

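The crop confirms the blue-grip block (top image 215,257) stands upright with its long axis about along world y. Purple and turquoise are the look-alikes. The wheel shows about 2. Next I measure poses.

```bash
cat >> h.py <<'E'
def rect(name,mask,z,ps=None):
    """min-area rect of the largest blob of a mask, cast to plane z -> centre, long-axis angle deg, sides"""
    cs,_=cv2.findContours(mask.astype(np.uint8)*255,cv2.RETR_EXTERNAL,cv2.CHAIN_APPROX_NONE)
    c=max(cs,key=cv2.contourArea)[:,0]
    P=np.array([onz(name,p,z,ps)[:2] for p in c])
    (x,y),(w,h),a=cv2.minAreaRect((P*1000).astype(np.float32))
    if w<h: w,h,a=h,w,a+90
    return np.round([x,y],1),round((a+90)%180-90,1),np.round([w,h],1)
def sub(im,x0,y0,x1,y1):
    m=np.zeros(im.shape[:2],bool);m[y0:y1,x0:x1]=1;return m
def hsv(im,lo,hi): return cv2.inRange(cv2.cvtColor(im,cv2.COLOR_BGR2HSV),np.array(lo),np.array(hi))>0
E
python3 - <<'E'
from h import *
t=cv2.imread("pics/top0.png")
wh=hsv(t,(0,0,190),(179,45,255))
print("templ",rect("top",wh&sub(t,325,180,390,225),.01))
print("old",rect("top",wh&sub(t,320,235,370,300),.071))
print("orange",rect("top",hsv(t,(5,200,150),(18,255,255))&sub(t,325,180,390,225),.05))
print("oldgrip",rect("top",hsv(t,(0,0,0),(179,255,70))&sub(t,338,250,352,282),.111))
print("mat",rect("top",hsv(t,(0,0,0),(179,255,60))&sub(t,250,190,316,238),.003))
print("blue",rect("top",hsv(t,(100,130,50),(125,255,255))&sub(t,195,245,240,270),.09))
print("wood",rect("top",(hsv(t,(8,70,110),(30,255,255))|hsv(t,(100,130,50),(125,255,255)))&sub(t,195,245,240,270),.028))
print("green",rect("top",hsv(t,(60,80,40),(90,255,255))&sub(t,270,235,312,300),.045))
print("jig bed rect",rect("top",hsv(t,(3,60,80),(35,255,255))&sub(t,300,235,400,300),.061))
print("tape",rect("top",hsv(t,(20,150,120),(32,255,255))&sub(t,405,190,435,220),.064))
print("red",[onz("top",u,.098) for u in ((429.5,274.5),(449,269.5))])
for u in ((345.2,246.5),(345.4,289)): print("pin",onz("top",u,.084))
E
```

```text
templ (array([702.8, -41.3]), -79.7, array([170.3, 110. ]))
old (array([470.8,  -2.6]), -0.5, array([170.2, 108.7]))
orange (array([698.7, -40.6]), -79.3, array([61.9, 17.2]))
oldgrip (array([4.707e+02, 3.000e-01]), -0.8, array([65.2,  9.7]))
mat (array([665.5, 216.9]), 87.6, array([184.4, 113. ]))
blue (array([515.2, 441.6]), 79.9, array([67. , 20.8]))
wood (array([514.9, 448.6]), 81.9, array([110.2,  36.9]))
green (array([471.7, 181.4]), -0.1, array([159.5,  95.6]))
jig bed rect (array([ 472.1, -106. ]), -0.8, array([167.5,  96.4]))
tape (array([ 682.9, -256.9]), -30.2, array([66.9, 32.6]))
red [array([ 0.44110578, -0.27434527,  0.098     ]), array([ 0.45663303, -0.33770337,  0.098     ])]
pin [ 0.53850158 -0.0029537   0.084     ]
pin [ 0.39794918 -0.00166845  0.084     ]
```

```bash
cat >> h.py <<'E'
def tri(a,b):
    (o1,d1),(o2,d2)=a,b
    s=np.linalg.lstsq(np.c_[d1,-d2],o2-o1,rcond=None)[0]
    return (o1+d1*s[0]+o2+d2*s[1])/2, np.linalg.norm(o1+d1*s[0]-o2-d2*s[1])
def go(x,y,z,yaw):
    """turn first (tool yaw), then shift in the turned frame; fractions of full scale. mm, deg"""
    s=readout.observe();p=s["position"];y0=np.degrees(s["tool_rot"][2])
    dt=(yaw-y0+180)%360-180
    if abs(dt)>170: print("big turn")
    Rt=R.from_euler('xyz',[np.pi,0,np.radians(yaw)]).as_matrix()
    d=Rt.T@(np.array([x,y,z])/1000-p)
    print("t",round(float(s["clock"]),1),"yaw_frac",round(-dt/90,3),"shift",np.round(d*10,3),"F",np.round(s["force"],1),"w",round(float(s["grip_width"]),4),"rot",np.round(np.degrees(s["tool_rot"]),1))
E
python3 - <<'E'
from h import *
print(tri(ray("scene",(541,243)),ray("top",(441,112))))
go(469.5,-2.5,220,179.5)
print(readout.observe()["qpos"])
E
```

```text
(array([ 0.97946826, -0.33012297,  0.15388445]), np.float64(0.019061097114612634))
t 0.1 yaw_frac -0.257 shift [-2.244 -5.731  0.109] F [ 0.4 -0.5 -0.2] w 0.0853 rot [-180.     0.   156.4]
[-1.22917907  0.5218713  -0.03631879  1.59983187  0.02120472  1.02109777
 -0.11278446]
```

drive_tool(targets=[{"yaw": -0.086, "fingers": 0}, {"yaw": -0.086}, {"yaw": -0.085}, {"dx": -0.14, "dy": -0.3}, {"dx": -0.14, "dy": -0.36}, {"dx": -0.14, "dy": -0.36}, {"dx": -0.14, "dy": -0.36}, {"dx": -0.14, "dy": -0.36}, {"dx": -0.14, "dy": -0.36}, {"dx": -0.14, "dy": -0.36}, {"dx": -0.14, "dy": -0.36}, {"dx": -0.14, "dy": -0.36}, {"dx": -0.14, "dy": -0.36}, {"dx": -0.14, "dy": -0.36}, {"dx": -0.14, "dy": -0.36}, {"dx": -0.14, "dy": -0.36}, {"dx": -0.14, "dy": -0.36}, {"dx": -0.14, "dy": -0.36}, {"dx": -0.14, "dy": -0.36}])

```text
invalid input
```

```bash
python3 - <<'E'
from h import *
go(469.5,-2.5,78,179.5)
ps=pose();im=grab_frame("wrist");cv2.imwrite("pics/w1.png",im);print(ps)
E
```

```text
t 0.1 yaw_frac -0.257 shift [-2.244 -5.731  1.529] F [ 0.4 -0.5 -0.2] w 0.0853 rot [-180.     0.   156.4]
(array([0.2501109 , 0.57252166, 0.23087784]), array([-3.14077177e+00,  6.21331959e-05,  2.72977280e+00]))
```

View pics/w1.png

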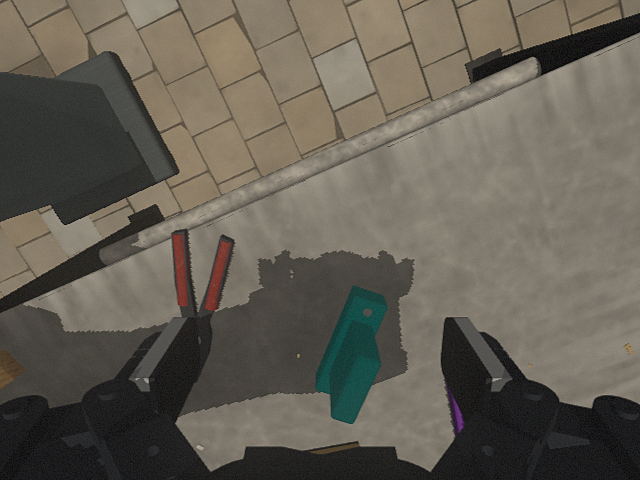

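The call was refused, probably because each row needs every field. This wrist view is still the start pose, with the turquoise look-alike at (352,355). I'll resend with full rows.

drive_tool(targets=[{"dx": 0, "dy": 0, "dz": 0, "yaw": -0.086, "fingers": 0}, {"dx": 0, "dy": 0, "dz": 0, "yaw": -0.086, "fingers": 0}, {"dx": 0, "dy": 0, "dz": 0, "yaw": -0.085, "fingers": 0}, {"dx": -0.14, "dy": -0.36, "dz": 0, "yaw": 0, "fingers": 0}, {"dx": -0.14, "dy": -0.36, "dz": 0, "yaw": 0, "fingers": 0}, {"dx": -0.14, "dy": -0.36, "dz": 0, "yaw": 0, "fingers": 0}, {"dx": -0.14, "dy": -0.36, "dz": 0, "yaw": 0, "fingers": 0}, {"dx": -0.14, "dy": -0.36, "dz": 0, "yaw": 0, "fingers": 0}, {"dx": -0.14, "dy": -0.36, "dz": 0, "yaw": 0, "fingers": 0}, {"dx": -0.14, "dy": -0.36, "dz": 0, "yaw": 0, "fingers": 0}, {"dx": -0.14, "dy": -0.36, "dz": 0, "yaw": 0, "fingers": 0}, {"dx": -0.14, "dy": -0.36, "dz": 0, "yaw": 0, "fingers": 0}, {"dx": -0.14, "dy": -0.36, "dz": 0, "yaw": 0, "fingers": 0}, {"dx": -0.14, "dy": -0.36, "dz": 0, "yaw": 0, "fingers": 0}, {"dx": -0.14, "dy": -0.36, "dz": 0, "yaw": 0, "fingers": 0}, {"dx": -0.14, "dy": -0.36, "dz": 0, "yaw": 0, "fingers": 0}, {"dx": -0.14, "dy": -0.36, "dz": 0, "yaw": 0, "fingers": 0}, {"dx": -0.14, "dy": -0.36, "dz": 0, "yaw": 0, "fingers": 0}, {"dx": -0.14, "dy": -0.36, "dz": 0, "yaw": 0, "fingers": 0}])

```text
clock: 2.1
position: [0.4698, -0.0067, 0.2314]
tool_rot: [3.142, 0.0, 3.133]
force: [1.2, 0.3, 1.3]
grip_width: 0.0854
finger_force: 0.0
```

```bash
python3 - <<'E'
from h import *
go(469.5,-2.5,78,179.5)
E
```

```text
t 2.1 yaw_frac 0.0 shift [0.003 0.042 1.534] F [1.2 0.3 1.3] w 0.0854 rot [180.    0.  179.5]
```

drive_tool(targets=[{"dx": 0, "dy": 0.04, "dz": 0.2, "yaw": 0, "fingers": 0}, {"dx": 0, "dy": 0, "dz": 0.3, "yaw": 0, "fingers": 0}, {"dx": 0, "dy": 0, "dz": 0.3, "yaw": 0, "fingers": 0}, {"dx": 0, "dy": 0, "dz": 0.3, "yaw": 0, "fingers": 0}, {"dx": 0, "dy": 0, "dz": 0.23, "yaw": 0, "fingers": 0}, {"dx": 0, "dy": 0, "dz": 0.2, "yaw": 0, "fingers": 0}, {"dx": 0, "dy": 0, "dz": 0, "yaw": 0, "fingers": 1}, {"dx": 0, "dy": 0, "dz": 0, "yaw": 0, "fingers": 1}, {"dx": 0, "dy": 0, "dz": 0, "yaw": 0, "fingers": 1}, {"dx": 0, "dy": 0, "dz": 0, "yaw": 0, "fingers": 1}, {"dx": 0, "dy": 0, "dz": 0, "yaw": 0, "fingers": 1}, {"dx": 0, "dy": 0, "dz": 0, "yaw": 0, "fingers": 1}, {"dx": 0, "dy": 0, "dz": 0, "yaw": 0, "fingers": 1}, {"dx": 0, "dy": 0, "dz": 0, "yaw": 0, "fingers": 1}], squeeze=60)

```text
clock: 3.5
position: [0.47, -0.001, 0.0793]
tool_rot: [3.141, 0.002, 3.134]
force: [-2.5, -0.8, 13.4]
grip_width: 0.0193
finger_force: 59.1
```

drive_tool(targets=[{"dx": 0, "dy": 0, "dz": -0.05, "yaw": 0, "fingers": 1}, {"dx": 0, "dy": 0, "dz": -0.1, "yaw": 0, "fingers": 1}, {"dx": 0, "dy": 0, "dz": -0.1, "yaw": 0, "fingers": 1}, {"dx": 0, "dy": 0, "dz": -0.1, "yaw": 0, "fingers": 1}, {"dx": 0, "dy": 0, "dz": -0.2, "yaw": 0, "fingers": 1}, {"dx": 0, "dy": 0, "dz": -0.3, "yaw": 0, "fingers": 1}, {"dx": 0, "dy": 0, "dz": -0.3, "yaw": 0, "fingers": 1}, {"dx": 0, "dy": 0, "dz": 0, "yaw": 0, "fingers": 1}, {"dx": 0, "dy": 0, "dz": 0, "yaw": 0, "fingers": 1}])

```text
clock: 4.4
position: [0.4695, -0.0009, 0.1939]
tool_rot: [3.141, 0.001, 3.134]
force: [-0.4, -0.7, -4.9]
grip_width: 0.0193
finger_force: 59.2
```

```bash
python3 - <<'E'
from h import *
print(pose())
go(665.5,217,192,87.6)
E
```

```text
(array([ 0.46952661, -0.00089456,  0.19387249]), array([3.14120868e+00, 1.23434121e-03, 3.13359959e+00]))
t 4.4 yaw_frac 1.022 shift [2.259 1.867 0.019] F [-0.4 -0.7 -4.9] w 0.0193 rot [1.800e+02 1.000e-01 1.795e+02]
```

drive_tool(targets=[{"dx": 0, "dy": 0, "dz": 0, "yaw": 0.085, "fingers": 1}, {"dx": 0, "dy": 0, "dz": 0, "yaw": 0.085, "fingers": 1}, {"dx": 0, "dy": 0, "dz": 0, "yaw": 0.085, "fingers": 1}, {"dx": 0, "dy": 0, "dz": 0, "yaw": 0.085, "fingers": 1}, {"dx": 0, "dy": 0, "dz": 0, "yaw": 0.085, "fingers": 1}, {"dx": 0, "dy": 0, "dz": 0, "yaw": 0.085, "fingers": 1}, {"dx": 0, "dy": 0, "dz": 0, "yaw": 0.085, "fingers": 1}, {"dx": 0, "dy": 0, "dz": 0, "yaw": 0.085, "fingers": 1}, {"dx": 0, "dy": 0, "dz": 0, "yaw": 0.085, "fingers": 1}, {"dx": 0, "dy": 0, "dz": 0, "yaw": 0.085, "fingers": 1}, {"dx": 0, "dy": 0, "dz": 0, "yaw": 0.085, "fingers": 1}, {"dx": 0, "dy": 0, "dz": 0, "yaw": 0.087, "fingers": 1}, {"dx": 0.2, "dy": 0.15, "dz": 0, "yaw": 0, "fingers": 1}, {"dx": 0.32, "dy": 0.27, "dz": 0, "yaw": 0, "fingers": 1}, {"dx": 0.32, "dy": 0.27, "dz": 0, "yaw": 0, "fingers": 1}, {"dx": 0.32, "dy": 0.27, "dz": 0, "yaw": 0, "fingers": 1}, {"dx": 0.32, "dy": 0.27, "dz": 0, "yaw": 0, "fingers": 1}, {"dx": 0.32, "dy": 0.27, "dz": 0, "yaw": 0, "fingers": 1}, {"dx": 0.3, "dy": 0.25, "dz": 0, "yaw": 0, "fingers": 1}, {"dx": 0.16, "dy": 0.12, "dz": 0, "yaw": 0, "fingers": 1}])

```text
clock: 6.4
position: [0.6664, 0.2196, 0.1908]
tool_rot: [-3.139, 0.001, 1.53]
force: [-2.0, 0.0, -5.4]
grip_width: 0.0191
finger_force: 59.7
```

```bash
python3 - <<'E'
from h import *
t=grab_frame("top");cv2.imwrite("pics/top1.png",t)
w=hsv(t,(0,0,190),(179,45,255))
# template now held: plate top at z ~ tcp-0.0083+.0 
z=pose()[0][2]-.0085
print("plate",rect("top",w&sub(t,240,170,325,245),z))
go(665.5,217,23,87.6)
# pins: dark blobs on rails
cv2.imwrite("pics/c2.png",cv2.resize(t[170:300,240:460],None,fx=3.5,fy=3.5,interpolation=cv2.INTER_CUBIC))
E
```

```text
plate (array([765.7,  74.7]), 88.9, array([25.8, 13.2]))
t 6.5 yaw_frac 0.002 shift [-0.045 -0.014  1.675] F [-4.3  3.2 -5.2] w 0.0191 rot [-179.9   -0.    87.8]
```

View pics/c2.png

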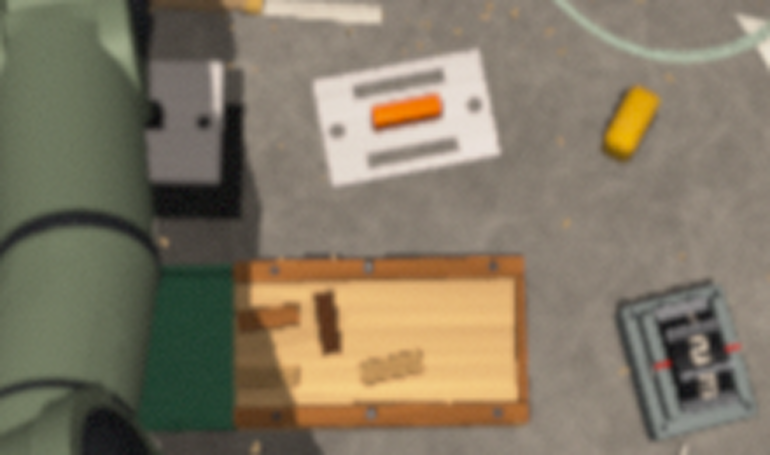

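The crop shows four trimmings in the channel, at crop pixels (270,317), (328,322), (390,366) and (295,378). The wheel is still at 2. Next I lower the old template.

drive_tool(targets=[{"dx": -0.04, "dy": -0.01, "dz": 0.2, "yaw": 0.002, "fingers": 1}, {"dx": 0, "dy": 0, "dz": 0.3, "yaw": 0, "fingers": 1}, {"dx": 0, "dy": 0, "dz": 0.3, "yaw": 0, "fingers": 1}, {"dx": 0, "dy": 0, "dz": 0.3, "yaw": 0, "fingers": 1}, {"dx": 0, "dy": 0, "dz": 0.25, "yaw": 0, "fingers": 1}, {"dx": 0, "dy": 0, "dz": 0.15, "yaw": 0, "fingers": 1}, {"dx": 0, "dy": 0, "dz": 0.1, "yaw": 0, "fingers": 1}, {"dx": 0, "dy": 0, "dz": 0.03, "yaw": 0, "fingers": 1}, {"dx": 0, "dy": 0, "dz": 0.02, "yaw": 0, "fingers": 1}, {"dx": 0, "dy": 0, "dz": 0, "yaw": 0, "fingers": 1}])

```text
clock: 7.45
position: [0.6652, 0.2129, 0.029]
tool_rot: [3.141, -0.0, 1.525]
force: [0.8, 0.4, -5.4]
grip_width: 0.0193
finger_force: 59.7
```

```bash
python3 - <<'E'
from h import *
go(665.5,217,22,87.6)
E
```

```text
t 7.5 yaw_frac -0.003 shift [0.041 0.001 0.07 ] F [ 0.8  0.4 -5.4] w 0.0193 rot [179.9  -0.   87.4]
```

drive_tool(targets=[{"dx": 0.04, "dy": 0, "dz": 0.03, "yaw": 0, "fingers": 1}, {"dx": 0, "dy": 0, "dz": 0.03, "yaw": 0, "fingers": 1}, {"dx": 0, "dy": 0, "dz": 0.01, "yaw": 0, "fingers": 1}, {"dx": 0, "dy": 0, "dz": 0, "yaw": 0, "fingers": 1}, {"dx": 0, "dy": 0, "dz": 0, "yaw": 0, "fingers": 1}])

```text
clock: 7.95
position: [0.6652, 0.2168, 0.0215]
tool_rot: [3.141, -0.0, 1.525]
force: [-0.0, 1.6, -1.8]
grip_width: 0.0189
finger_force: 60.3
```

drive_tool(targets=[{"dx": 0, "dy": 0, "dz": 0.01, "yaw": 0, "fingers": 0.6}, {"dx": 0, "dy": 0, "dz": 0, "yaw": 0, "fingers": 0.3}, {"dx": 0, "dy": 0, "dz": 0, "yaw": 0, "fingers": 0}, {"dx": 0, "dy": 0, "dz": 0, "yaw": 0, "fingers": 0}, {"dx": 0, "dy": 0, "dz": 0, "yaw": 0, "fingers": 0}, {"dx": 0, "dy": 0, "dz": -0.1, "yaw": 0, "fingers": 0}, {"dx": 0, "dy": 0, "dz": -0.3, "yaw": 0, "fingers": 0}, {"dx": 0, "dy": 0, "dz": -0.4, "yaw": 0, "fingers": 0}, {"dx": 0, "dy": 0, "dz": -0.4, "yaw": 0, "fingers": 0}, {"dx": 0, "dy": 0, "dz": -0.4, "yaw": 0, "fingers": 0}, {"dx": 0, "dy": 0, "dz": -0.3, "yaw": 0, "fingers": 0}, {"dx": 0, "dy": 0, "dz": -0.2, "yaw": 0, "fingers": 0}])

```text
clock: 9.15
position: [0.6656, 0.2167, 0.234]
tool_rot: [3.139, -0.001, 1.525]
force: [-0.2, 0.6, -0.9]
grip_width: 0.0851
finger_force: 0.0
```

```bash
python3 - <<'E'
from h import *
go(514,380,232,87.6)
E
```

```text
t 9.2 yaw_frac -0.003 shift [ 1.568 -1.583  0.02 ] F [-0.2  0.6 -0.9] w 0.0851 rot [ 1.798e+02 -1.000e-01  8.740e+01]
```

drive_tool(targets=[{"dx": 0.2, "dy": -0.18, "dz": 0, "yaw": 0, "fingers": 0}, {"dx": 0.3, "dy": -0.25, "dz": 0, "yaw": 0, "fingers": 0}, {"dx": 0.35, "dy": -0.25, "dz": 0, "yaw": 0, "fingers": 0}, {"dx": 0.35, "dy": -0.25, "dz": 0, "yaw": 0, "fingers": 0}, {"dx": 0.35, "dy": -0.25, "dz": 0, "yaw": 0, "fingers": 0}, {"dx": 0.3, "dy": -0.25, "dz": 0, "yaw": 0, "fingers": 0}, {"dx": 0.15, "dy": -0.15, "dz": 0, "yaw": 0, "fingers": 0}, {"dx": 0, "dy": 0, "dz": 0, "yaw": 0, "fingers": 0}, {"dx": 0, "dy": 0, "dz": 0, "yaw": 0, "fingers": 0}])

```text
clock: 10.05
position: [0.5163, 0.4237, 0.231]
tool_rot: [3.141, -0.0, 1.525]
force: [-0.0, -0.0, -0.3]
grip_width: 0.0854
finger_force: 0.0
```

```bash
python3 - <<'E'
from h import *
ps=pose();im=grab_frame("wrist");cv2.imwrite("pics/w2.png",im);print(ps)
m=hsv(im,(100,130,40),(125,255,255))
print("blue",rect("wrist",m,.09,ps))
m2=m|hsv(im,(8,70,110),(30,255,255)); print("all",rect("wrist",m2,.028,ps))
t=grab_frame("top");cv2.imwrite("pics/top2.png",t)
w=hsv(t,(0,0,170),(179,45,255))
print("plate",rect("top",w&sub(t,240,180,325,245),.013))
E
```

```text
(array([0.51634693, 0.42369663, 0.23095676]), array([ 3.14105921e+00, -8.55492056e-05,  1.52543787e+00]))
blue (array([519.6, 451.4]), 78.8, array([52.2, 20.3]))
all (array([670.7, 511.9]), -83.9, array([121.6,  31.6]))
plate (array([663.3, 214.8]), 87.7, array([169.2, 110.7]))
```

View pics/w2.png

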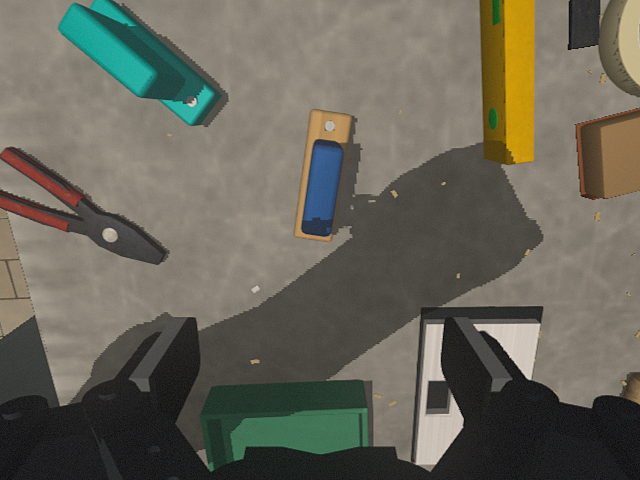

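Wrist view shows the sweeper upright, wood corners at (313,110), (355,113), (332,241), (295,237) and blue grip about (323,188). Turquoise is at upper left and the old template lies on the mat at right.

```bash
python3 - <<'E'
from h import *
ps=pose();im=cv2.imread("pics/w2.png")
m=(hsv(im,(100,100,20),(128,255,255))|hsv(im,(8,70,90),(30,255,255)))&sub(im,280,90,375,255)
print("all",rect("wrist",m,.028,ps))
P=[onz("wrist",u,z,ps) for u,z in (((313,110),.028),((355,113),.028),((332,241),0.028),((295,237),.028))]
print(np.round(P,4),np.mean(P,0))
b=hsv(im,(100,100,20),(128,255,255))&sub(im,280,90,375,255);ys,xs=np.where(b)
for v in (145,165,185,205,225,235):
  r=xs[ys==v]; print(v,r.min(),r.max())
print([onz("wrist",u,.09,ps) for u in ((328,141),(320,218))])
E
```

```text
all (array([519.7, 445.8]), 78.7, array([106.5,  33.6]))
[[0.5157 0.4997 0.028 ]
 [0.5487 0.4959 0.028 ]
 [0.5265 0.3912 0.028 ]
 [0.4948 0.3963 0.028 ]] [0.52142076 0.44581125 0.028     ]
145 314 326
165 311 340
185 308 337
205 305 334
225 302 330
235 319 327
[array([0.52545497, 0.4794028 , 0.09      ]), array([0.51773885, 0.42749637, 0.09      ])]
```

```bash
python3 - <<'E'
from h import *
go(518,446,43,79.3)
E
```

```text
t 10.2 yaw_frac 0.089 shift [ 0.23  -0.036  1.878] F [ 0.3 -0.2  0.6] w 0.0852 rot [180.    0.   87.3]
```

drive_tool(targets=[{"dx": 0, "dy": 0, "dz": 0, "yaw": 0.089, "fingers": 0}, {"dx": 0.23, "dy": -0.035, "dz": 0.1, "yaw": 0, "fingers": 0}, {"dx": 0, "dy": 0, "dz": 0.3, "yaw": 0, "fingers": 0}, {"dx": 0, "dy": 0, "dz": 0.35, "yaw": 0, "fingers": 0}, {"dx": 0, "dy": 0, "dz": 0.35, "yaw": 0, "fingers": 0}, {"dx": 0, "dy": 0, "dz": 0.35, "yaw": 0, "fingers": 0}, {"dx": 0, "dy": 0, "dz": 0.25, "yaw": 0, "fingers": 0}, {"dx": 0, "dy": 0, "dz": 0.17, "yaw": 0, "fingers": 0}, {"dx": 0, "dy": 0, "dz": 0, "yaw": 0, "fingers": 0}, {"dx": 0, "dy": 0, "dz": 0, "yaw": 0, "fingers": 1}, {"dx": 0, "dy": 0, "dz": 0, "yaw": 0, "fingers": 1}, {"dx": 0, "dy": 0, "dz": 0, "yaw": 0, "fingers": 1}, {"dx": 0, "dy": 0, "dz": 0, "yaw": 0, "fingers": 1}, {"dx": 0, "dy": 0, "dz": 0, "yaw": 0, "fingers": 1}, {"dx": 0, "dy": 0, "dz": 0, "yaw": 0, "fingers": 1}, {"dx": 0, "dy": 0, "dz": 0, "yaw": 0, "fingers": 1}, {"dx": 0, "dy": 0, "dz": 0, "yaw": 0, "fingers": 1}], squeeze=90)

```text
clock: 11.85
position: [0.5173, 0.4473, 0.0441]
tool_rot: [3.141, -0.001, 1.385]
force: [-0.6, -1.4, 7.4]
grip_width: 0.0213
finger_force: 87.7
```

drive_tool(targets=[{"dx": 0, "dy": 0, "dz": -0.1, "yaw": 0, "fingers": 1}, {"dx": 0, "dy": 0, "dz": -0.3, "yaw": 0, "fingers": 1}, {"dx": 0, "dy": 0, "dz": -0.4, "yaw": 0, "fingers": 1}, {"dx": 0, "dy": 0, "dz": -0.4, "yaw": 0, "fingers": 1}, {"dx": 0, "dy": 0, "dz": -0.3, "yaw": 0, "fingers": 1}, {"dx": 0, "dy": 0, "dz": -0.1, "yaw": 0, "fingers": 1}, {"dx": 0, "dy": 0, "dz": 0, "yaw": 0.08, "fingers": 1}, {"dx": 0, "dy": 0, "dz": 0, "yaw": 0.09, "fingers": 1}, {"dx": 0, "dy": 0, "dz": 0, "yaw": 0.09, "fingers": 1}, {"dx": 0, "dy": 0, "dz": 0, "yaw": 0.09, "fingers": 1}, {"dx": 0, "dy": 0, "dz": 0, "yaw": 0.09, "fingers": 1}, {"dx": 0, "dy": 0, "dz": 0, "yaw": 0.09, "fingers": 1}, {"dx": 0, "dy": 0, "dz": 0, "yaw": 0.09, "fingers": 1}, {"dx": 0, "dy": 0, "dz": 0, "yaw": 0.09, "fingers": 1}, {"dx": 0, "dy": 0, "dz": 0, "yaw": 0.09, "fingers": 1}, {"dx": 0, "dy": 0, "dz": 0, "yaw": 0.08, "fingers": 1}, {"dx": 0, "dy": 0, "dz": 0, "yaw": 0, "fingers": 1}, {"dx": 0, "dy": 0, "dz": 0, "yaw": 0, "fingers": 1}])

```text
clock: 13.65
position: [0.5168, 0.447, 0.2027]
tool_rot: [3.141, 0.001, 0.007]
force: [0.1, 0.4, -2.4]
grip_width: 0.0213
finger_force: 88.4
```

```bash
python3 - <<'E'
from h import *
go(469,-118,200,-0.5)
E
```

```text
t 13.7 yaw_frac 0.01 shift [-0.429  5.654  0.027] F [ 0.1  0.4 -2.4] w 0.0213 rot [179.9   0.    0.4]
```

drive_tool(targets=[{"dx": -0.03, "dy": 0.2, "dz": 0, "yaw": 0.01, "fingers": 1}, {"dx": -0.03, "dy": 0.35, "dz": 0, "yaw": 0, "fingers": 1}, {"dx": -0.03, "dy": 0.4, "dz": 0, "yaw": 0, "fingers": 1}, {"dx": -0.03, "dy": 0.4, "dz": 0, "yaw": 0, "fingers": 1}, {"dx": -0.03, "dy": 0.4, "dz": 0, "yaw": 0, "fingers": 1}, {"dx": -0.03, "dy": 0.4, "dz": 0, "yaw": 0, "fingers": 1}, {"dx": -0.03, "dy": 0.4, "dz": 0, "yaw": 0, "fingers": 1}, {"dx": -0.03, "dy": 0.4, "dz": 0, "yaw": 0, "fingers": 1}, {"dx": -0.03, "dy": 0.4, "dz": 0, "yaw": 0, "fingers": 1}, {"dx": -0.03, "dy": 0.4, "dz": 0, "yaw": 0, "fingers": 1}, {"dx": -0.03, "dy": 0.4, "dz": 0, "yaw": 0, "fingers": 1}, {"dx": -0.03, "dy": 0.4, "dz": 0, "yaw": 0, "fingers": 1}, {"dx": -0.03, "dy": 0.4, "dz": 0, "yaw": 0, "fingers": 1}, {"dx": -0.03, "dy": 0.4, "dz": 0, "yaw": 0, "fingers": 1}, {"dx": -0.01, "dy": 0.3, "dz": 0, "yaw": 0, "fingers": 1}, {"dx": 0, "dy": 0, "dz": 0.3, "yaw": 0, "fingers": 1}, {"dx": 0, "dy": 0, "dz": 0.3, "yaw": 0, "fingers": 1}, {"dx": 0, "dy": 0, "dz": 0.1, "yaw": 0, "fingers": 1}, {"dx": 0, "dy": 0, "dz": 0, "yaw": 0, "fingers": 1}])

```text
clock: 15.55
position: [0.4667, -0.1175, 0.1328]
tool_rot: [3.142, 0.002, -0.011]
force: [0.5, -0.1, -2.1]
grip_width: 0.0212
finger_force: 88.5
```

```bash
python3 - <<'E'
from h import *
go(469,-118,91,-0.5)
print(pose())
im=grab_frame("wrist");cv2.imwrite("pics/w3.png",im)
E
```

```text
t 15.6 yaw_frac -0.002 shift [0.023 0.005 0.418] F [ 0.5 -0.1 -2.1] w 0.0212 rot [ 1.8e+02  1.0e-01 -6.0e-01]
(array([ 0.46665858, -0.11747115,  0.13278936]), array([ 3.14158362e+00,  1.76395982e-03, -1.12145677e-02]))
```

View pics/w3.png

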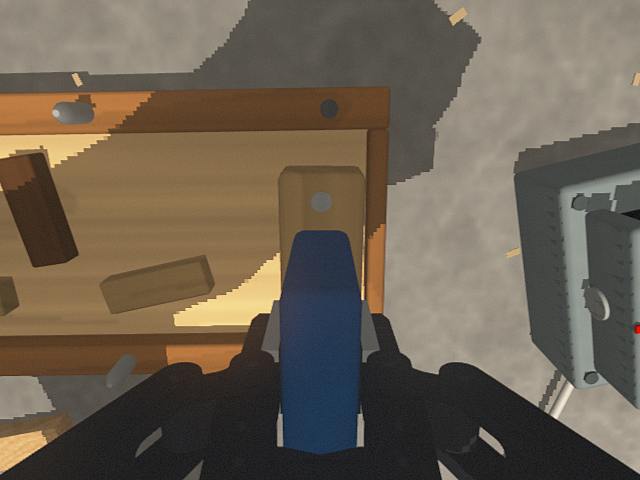

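Wrist view shows the held block's far end at row about 166, the far rail's inner edge at row about 130, and the end bar at column about 368. Two trimmings are at (38,208) and (157,283). The far pin is at (72,112).

```bash
python3 - <<'E'
from h import *
ps=pose()
f=lambda u,z:print(u,z,np.round(onz("wrist",u,z,ps)*1000,1))
f((322,166),.1167);f((285,172),.1167);f((362,170),.1167)
f((340,129),.061);f((200,134),.061);f((340,88),.061);f((200,93),.061)
f((367,128),.061);f((388,88),.061)
f((57,114),.084);f((90,112),.061)
t=cv2.imread("pics/top2.png")
wd=hsv(t,(3,60,40),(35,255,255))&sub(t,270,235,400,300)
print(rect("top",wd,.061))
E
```

```text
(322, 166) 0.1167 [ 524.1 -120.3  116.7]
(285, 172) 0.1167 [ 522.  -106.2  116.7]
(362, 170) 0.1167 [ 522.5 -135.4  116.7]
(340, 129) 0.061 [ 535.5 -129.5   61. ]
(200, 134) 0.061 [533.9 -59.8  61. ]
(340, 88) 0.061 [ 554.6 -129.5   61. ]
(200, 93) 0.061 [553.1 -61.7  61. ]
(367, 128) 0.061 [ 535.8 -142.9   61. ]
(388, 88) 0.061 [ 554.3 -152.6   61. ]
(57, 114) 0.084 [544.1  -4.4  84. ]
(90, 112) 0.061 [544.9  -6.9  61. ]
(array([472.1, -12.5]), 89.9, array([283. , 171.2]))
```

drive_tool(targets=[{"dx": 0.04, "dy": 0, "dz": 0, "yaw": 0, "fingers": 1}, {"dx": 0, "dy": 0, "dz": 0.1, "yaw": 0, "fingers": 1}, {"dx": 0, "dy": 0, "dz": 0.1, "yaw": 0, "fingers": 1}, {"dx": 0, "dy": 0, "dz": 0.1, "yaw": 0, "fingers": 1}, {"dx": 0, "dy": 0, "dz": 0.07, "yaw": 0, "fingers": 1}, {"dx": 0, "dy": 0, "dz": 0.05, "yaw": 0, "fingers": 1}, {"dx": 0, "dy": 0, "dz": 0, "yaw": 0, "fingers": 1}, {"dx": 0, "dy": 0, "dz": 0, "yaw": 0, "fingers": 1}])

```text
clock: 16.4
position: [0.4712, -0.1176, 0.0914]
tool_rot: [3.141, 0.0, -0.013]
force: [-0.7, -0.1, -2.7]
grip_width: 0.0209
finger_force: 88.7
```

drive_tool(targets=[{"dx": 0, "dy": -0.05, "dz": 0.01, "yaw": 0, "fingers": 1}, {"dx": 0, "dy": -0.1, "dz": 0, "yaw": 0, "fingers": 1}, {"dx": 0, "dy": -0.1, "dz": 0, "yaw": 0, "fingers": 1}, {"dx": 0, "dy": -0.1, "dz": 0, "yaw": 0, "fingers": 1}, {"dx": 0, "dy": -0.1, "dz": 0, "yaw": 0, "fingers": 1}, {"dx": 0, "dy": -0.1, "dz": 0, "yaw": 0, "fingers": 1}, {"dx": 0, "dy": -0.1, "dz": 0, "yaw": 0, "fingers": 1}, {"dx": 0, "dy": -0.1, "dz": 0, "yaw": 0, "fingers": 1}, {"dx": 0, "dy": -0.1, "dz": 0, "yaw": 0, "fingers": 1}, {"dx": 0, "dy": -0.1, "dz": 0, "yaw": 0, "fingers": 1}, {"dx": 0, "dy": -0.1, "dz": 0, "yaw": 0, "fingers": 1}, {"dx": 0, "dy": -0.1, "dz": 0, "yaw": 0, "fingers": 1}, {"dx": 0, "dy": -0.1, "dz": 0, "yaw": 0, "fingers": 1}, {"dx": 0, "dy": -0.1, "dz": 0, "yaw": 0, "fingers": 1}, {"dx": 0, "dy": -0.1, "dz": 0, "yaw": 0, "fingers": 1}])

```text
clock: 17.9
position: [0.473, 0.0284, 0.0903]
tool_rot: [3.142, 0.0, -0.013]
force: [-0.4, 0.2, -2.9]
grip_width: 0.0209
finger_force: 88.6
```

```bash
python3 - <<'E'
from h import *
go(471,148,90,-0.5)
E
```

```text
t 17.9 yaw_frac -0.003 shift [-0.031 -1.196  0.003] F [-0.4  0.2 -2.9] w 0.0209 rot [180.    0.   -0.7]
```

drive_tool(targets=[{"dx": -0.02, "dy": -0.1, "dz": 0, "yaw": 0, "fingers": 1}, {"dx": 0, "dy": -0.1, "dz": 0, "yaw": 0, "fingers": 1}, {"dx": 0, "dy": -0.1, "dz": 0, "yaw": 0, "fingers": 1}, {"dx": 0, "dy": -0.1, "dz": 0, "yaw": 0, "fingers": 1}, {"dx": 0, "dy": -0.1, "dz": 0, "yaw": 0, "fingers": 1}, {"dx": 0, "dy": -0.1, "dz": 0, "yaw": 0, "fingers": 1}, {"dx": 0, "dy": -0.1, "dz": 0, "yaw": 0, "fingers": 1}, {"dx": 0, "dy": -0.1, "dz": 0, "yaw": 0, "fingers": 1}, {"dx": 0, "dy": -0.1, "dz": -0.01, "yaw": 0, "fingers": 1}, {"dx": 0, "dy": -0.1, "dz": 0, "yaw": 0, "fingers": 1}, {"dx": 0, "dy": -0.1, "dz": 0, "yaw": 0, "fingers": 1}, {"dx": 0, "dy": -0.1, "dz": 0, "yaw": 0, "fingers": 1}, {"dx": 0, "dy": 0, "dz": 0, "yaw": 0, "fingers": 1}, {"dx": 0, "dy": 0, "dz": 0, "yaw": 0, "fingers": 1}])

```text
clock: 19.3
position: [0.4726, 0.1475, 0.0913]
tool_rot: [3.141, -0.0, -0.013]
force: [-0.0, -1.1, -3.1]
grip_width: 0.021
finger_force: 88.6
```

```bash
python3 - <<'E'
from h import *
go(471,148,230,-0.5)
a=grab_frame("scene");b=grab_frame("top")
cv2.imwrite("pics/s4.png",np.hstack([cv2.resize(a[215:315,230:365],(405,300),interpolation=cv2.INTER_CUBIC),cv2.resize(b[230:300,265:400],(395,300),interpolation=cv2.INTER_CUBIC)]))
E
```

```text
t 19.3 yaw_frac -0.002 shift [-0.016 -0.005 -1.387] F [-0.  -1.1 -3.1] w 0.021 rot [180.   -0.   -0.7]
```

View pics/s4.png

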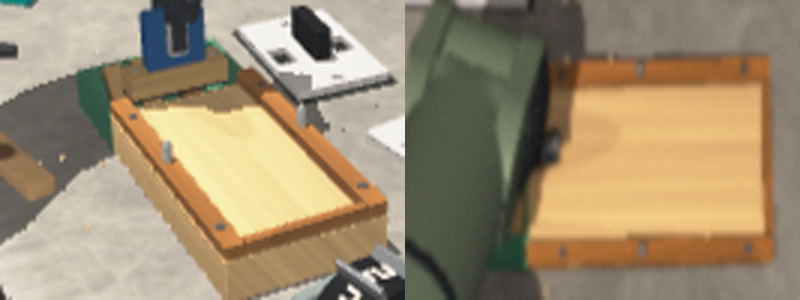

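The channel is clear, and the block stands past its end over the green box. A trimming looks upright at left in the box, so I'll lift, park the block on the bench and then look.

drive_tool(targets=[{"dx": 0, "dy": 0, "dz": -0.1, "yaw": 0, "fingers": 1}, {"dx": 0, "dy": 0, "dz": -0.3, "yaw": 0, "fingers": 1}, {"dx": 0, "dy": 0, "dz": -0.3, "yaw": 0, "fingers": 1}, {"dx": 0.04, "dy": -0.3, "dz": -0.1, "yaw": 0, "fingers": 1}, {"dx": 0.06, "dy": -0.35, "dz": 0, "yaw": 0, "fingers": 1}, {"dx": 0.06, "dy": -0.35, "dz": 0, "yaw": 0, "fingers": 1}, {"dx": 0.06, "dy": -0.35, "dz": 0, "yaw": 0, "fingers": 1}, {"dx": 0.06, "dy": -0.35, "dz": 0, "yaw": 0, "fingers": 1}, {"dx": 0.06, "dy": -0.35, "dz": 0, "yaw": 0, "fingers": 1}, {"dx": 0.06, "dy": -0.35, "dz": 0, "yaw": 0, "fingers": 1}, {"dx": 0.06, "dy": -0.3, "dz": 0, "yaw": 0, "fingers": 1}, {"dx": 0.03, "dy": -0.1, "dz": 0, "yaw": 0, "fingers": 1}, {"dx": 0, "dy": 0, "dz": 0, "yaw": 0, "fingers": 1}, {"dx": 0, "dy": 0, "dz": 0, "yaw": 0, "fingers": 1}])

```text
clock: 20.8
position: [0.5254, 0.4254, 0.1716]
tool_rot: [3.141, -0.0, -0.014]
force: [-0.3, -0.7, -2.7]
grip_width: 0.0214
finger_force: 88.7
```

```bash
python3 - <<'E'
from h import *
go(525,428,45,-0.5)
a=grab_frame("scene");b=grab_frame("top");cv2.imwrite("pics/top5.png",b)
cv2.imwrite("pics/s5.png",np.hstack([cv2.resize(a[215:290,240:340],(400,300),interpolation=cv2.INTER_CUBIC),cv2.resize(b[235:300,265:350],(400,300),interpolation=cv2.INTER_CUBIC)]))
E
```

```text
t 20.8 yaw_frac -0.003 shift [-0.005 -0.026  1.266] F [-0.3 -0.7 -2.7] w 0.0214 rot [179.9  -0.   -0.8]
```

View pics/s5.png

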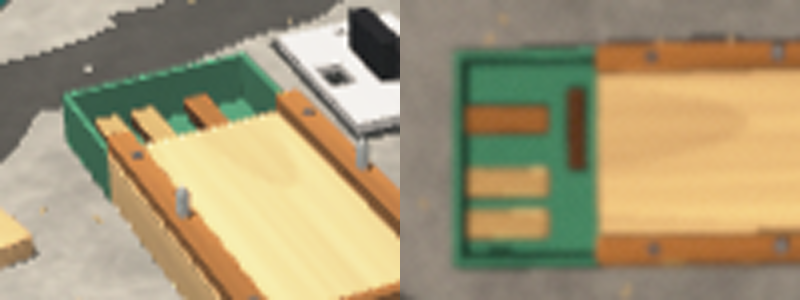

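All four trimmings lie in the box (right half: (508,120), (508,182), (508,222), (577,128)), and the channel is empty. Setting the block down.

drive_tool(targets=[{"dx": 0, "dy": 0, "dz": 0.2, "yaw": 0, "fingers": 1}, {"dx": 0, "dy": 0, "dz": 0.3, "yaw": 0, "fingers": 1}, {"dx": 0, "dy": 0, "dz": 0.3, "yaw": 0, "fingers": 1}, {"dx": 0, "dy": 0, "dz": 0.25, "yaw": 0, "fingers": 1}, {"dx": 0, "dy": 0, "dz": 0.1, "yaw": 0, "fingers": 1}, {"dx": 0, "dy": 0, "dz": 0.06, "yaw": 0, "fingers": 1}, {"dx": 0, "dy": 0, "dz": 0.04, "yaw": 0, "fingers": 1}, {"dx": 0, "dy": 0, "dz": 0.02, "yaw": 0, "fingers": 1}, {"dx": 0, "dy": 0, "dz": 0, "yaw": 0, "fingers": 1}, {"dx": 0, "dy": 0, "dz": 0, "yaw": 0, "fingers": 1}])

```text
clock: 21.9
position: [0.5254, 0.4271, 0.045]
tool_rot: [-3.141, -0.001, -0.013]
force: [-0.4, 0.6, -2.8]
grip_width: 0.0212
finger_force: 88.5
```

drive_tool(targets=[{"dx": 0, "dy": 0, "dz": 0.01, "yaw": 0, "fingers": 1}, {"dx": 0, "dy": 0, "dz": 0.005, "yaw": 0, "fingers": 1}, {"dx": 0, "dy": 0, "dz": 0, "yaw": 0, "fingers": 0.6}, {"dx": 0, "dy": 0, "dz": 0, "yaw": 0, "fingers": 0.3}, {"dx": 0, "dy": 0, "dz": 0, "yaw": 0, "fingers": 0}, {"dx": 0, "dy": 0, "dz": 0, "yaw": 0, "fingers": 0}, {"dx": 0, "dy": 0, "dz": 0, "yaw": 0, "fingers": 0}, {"dx": 0, "dy": 0, "dz": -0.1, "yaw": 0, "fingers": 0}, {"dx": 0, "dy": 0, "dz": -0.3, "yaw": 0, "fingers": 0}, {"dx": 0, "dy": 0, "dz": -0.4, "yaw": 0, "fingers": 0}, {"dx": 0, "dy": 0, "dz": -0.4, "yaw": 0, "fingers": 0}, {"dx": 0, "dy": 0, "dz": -0.4, "yaw": 0, "fingers": 0}, {"dx": 0, "dy": 0, "dz": -0.2, "yaw": 0, "fingers": 0}])

```text
clock: 23.2
position: [0.5261, 0.4269, 0.2272]
tool_rot: [-3.139, -0.003, -0.013]
force: [-0.2, 0.7, -0.7]
grip_width: 0.0855
finger_force: 0.0
```

drive_tool(targets=[{"dx": 0, "dy": 0, "dz": 0, "yaw": -0.08, "fingers": 0}, {"dx": 0, "dy": 0, "dz": 0, "yaw": -0.09, "fingers": 0}, {"dx": 0, "dy": 0, "dz": 0, "yaw": -0.09, "fingers": 0}, {"dx": 0, "dy": 0, "dz": 0, "yaw": -0.09, "fingers": 0}, {"dx": 0, "dy": 0, "dz": 0, "yaw": -0.09, "fingers": 0}, {"dx": 0, "dy": 0, "dz": 0, "yaw": -0.09, "fingers": 0}, {"dx": 0, "dy": 0, "dz": 0, "yaw": -0.09, "fingers": 0}, {"dx": 0, "dy": 0, "dz": 0, "yaw": -0.09, "fingers": 0}, {"dx": 0, "dy": 0, "dz": 0, "yaw": -0.09, "fingers": 0}, {"dx": 0, "dy": 0, "dz": 0, "yaw": -0.09, "fingers": 0}, {"dx": 0, "dy": 0, "dz": 0, "yaw": -0.09, "fingers": 0}, {"dx": 0, "dy": 0, "dz": 0, "yaw": -0.09, "fingers": 0}, {"dx": 0, "dy": 0, "dz": 0, "yaw": -0.056, "fingers": 0}, {"dx": 0, "dy": 0, "dz": 0, "yaw": 0, "fingers": 0}])

```text
clock: 24.6
position: [0.5255, 0.4265, 0.2236]
tool_rot: [3.141, -0.0, 1.757]
force: [-0.2, 0.2, 0.3]
grip_width: 0.0857
finger_force: 0.0
```

```bash
python3 - <<'E'
from h import *
go(701,-41,215,100.5)
E
```

```text
t 24.6 yaw_frac 0.002 shift [-4.917  0.874  0.086] F [-0.2  0.2  0.3] w 0.0857 rot [180.   -0.  100.7]
```

drive_tool(targets=[{"dx": -0.2, "dy": 0.03, "dz": 0, "yaw": 0, "fingers": 0}, {"dx": -0.35, "dy": 0.06, "dz": 0, "yaw": 0, "fingers": 0}, {"dx": -0.4, "dy": 0.08, "dz": 0, "yaw": 0, "fingers": 0}, {"dx": -0.4, "dy": 0.08, "dz": 0, "yaw": 0, "fingers": 0}, {"dx": -0.4, "dy": 0.08, "dz": 0, "yaw": 0, "fingers": 0}, {"dx": -0.4, "dy": 0.08, "dz": 0, "yaw": 0, "fingers": 0}, {"dx": -0.4, "dy": 0.08, "dz": 0, "yaw": 0, "fingers": 0}, {"dx": -0.4, "dy": 0.08, "dz": 0, "yaw": 0, "fingers": 0}, {"dx": -0.4, "dy": 0.08, "dz": 0, "yaw": 0, "fingers": 0}, {"dx": -0.4, "dy": 0.08, "dz": 0, "yaw": 0, "fingers": 0}, {"dx": -0.4, "dy": 0.08, "dz": 0, "yaw": 0, "fingers": 0}, {"dx": -0.35, "dy": 0.06, "dz": 0, "yaw": 0, "fingers": 0}, {"dx": -0.3, "dy": 0.05, "dz": 0, "yaw": 0, "fingers": 0}, {"dx": -0.1, "dy": 0.02, "dz": 0, "yaw": 0, "fingers": 0}, {"dx": 0, "dy": 0, "dz": 0, "yaw": 0, "fingers": 0}, {"dx": 0, "dy": 0, "dz": 0, "yaw": 0, "fingers": 0}])

```text
clock: 26.2
position: [0.7075, -0.0365, 0.2228]
tool_rot: [-3.141, -0.0, 1.755]
force: [0.3, 1.1, -0.1]
grip_width: 0.0851
finger_force: 0.0
```

```bash
python3 - <<'E'
from h import *
go(701,-41,18,100.5)
ps=pose();im=grab_frame("wrist");cv2.imwrite("pics/w6.png",im)
print("white",rect("wrist",hsv(im,(0,0,150),(179,40,255)),.01,ps))
print("orange",rect("wrist",hsv(im,(5,180,100),(18,255,255)),.05,ps))
t=cv2.imread("pics/top5.png")
print("templ",rect("top",hsv(t,(0,0,190),(179,45,255))&sub(t,325,180,390,225),.01))
E
```

```text
t 26.2 yaw_frac 0.001 shift [-0.032 -0.072  2.048] F [ 0.3  1.1 -0.1] w 0.0851 rot [-180.    -0.   100.6]
white (array([714.2, -98.5]), 10.6, array([109.8,  56.4]))
orange (array([703.9, -39.9]), -80.1, array([62.9, 18.3]))
templ (array([702.9, -41.3]), -80.0, array([170.2, 110.3]))
```

View pics/w6.png

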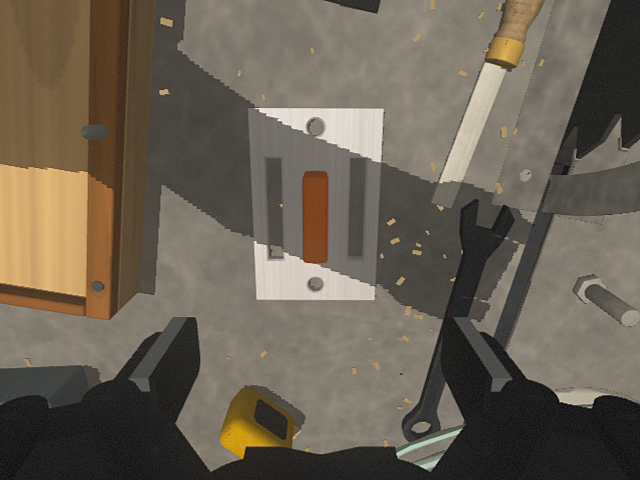

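Wrist view shows the orange-grip template with holes at (316,127) and (316,284) and its grip at (315,217). The jig rail with its pin is at left.

```bash
python3 - <<'E'
from h import *
go(704.5,-39.8,18,100.1)
ps=pose();a,b=[onz("wrist",u,.01,ps) for u in((316,127),(316,284))];print(a,b,(a+b)/2,np.degrees(np.arctan2(*(a-b)[1::-1])))
E
```

```text
t 26.2 yaw_frac 0.006 shift [-0.033 -0.036  2.048] F [0.2 0.2 0.2] w 0.0853 rot [-180.    -0.   100.6]
[0.69245329 0.02613276 0.01      ] [ 0.71778396 -0.11060107  0.01      ] [ 0.70511862 -0.04223416  0.01      ] 100.49536144611702
```

drive_tool(targets=[{"dx": -0.04, "dy": -0.035, "dz": 0.2, "yaw": 0.003, "fingers": 0}, {"dx": 0, "dy": 0, "dz": 0.35, "yaw": 0, "fingers": 0}, {"dx": 0, "dy": 0, "dz": 0.35, "yaw": 0, "fingers": 0}, {"dx": 0, "dy": 0, "dz": 0.35, "yaw": 0, "fingers": 0}, {"dx": 0, "dy": 0, "dz": 0.35, "yaw": 0, "fingers": 0}, {"dx": 0, "dy": 0, "dz": 0.25, "yaw": 0, "fingers": 0}, {"dx": 0, "dy": 0, "dz": 0.13, "yaw": 0, "fingers": 0}, {"dx": 0, "dy": 0, "dz": 0.05, "yaw": 0, "fingers": 0}, {"dx": 0, "dy": 0, "dz": 0, "yaw": 0, "fingers": 0}, {"dx": 0, "dy": 0, "dz": 0, "yaw": 0, "fingers": 0}])

```text
clock: 27.25
position: [0.7058, -0.0418, 0.0212]
tool_rot: [3.14, 0.0, 1.751]
force: [-0.6, 0.0, 0.3]
grip_width: 0.0856
finger_force: 0.0
```

```bash
python3 - <<'E'
from h import *
go(704.5,-40.8,18.5,100.3)
E
```

```text
t 27.2 yaw_frac 0.0 shift [ 0.012 -0.011  0.027] F [-0.6  0.   0.3] w 0.0856 rot [179.9   0.  100.3]
```

drive_tool(targets=[{"dx": 0.01, "dy": -0.01, "dz": 0.025, "yaw": 0, "fingers": 0}, {"dx": 0, "dy": 0, "dz": 0, "yaw": 0, "fingers": 1}, {"dx": 0, "dy": 0, "dz": 0, "yaw": 0, "fingers": 1}, {"dx": 0, "dy": 0, "dz": 0, "yaw": 0, "fingers": 1}, {"dx": 0, "dy": 0, "dz": 0, "yaw": 0, "fingers": 1}, {"dx": 0, "dy": 0, "dz": 0, "yaw": 0, "fingers": 1}, {"dx": 0, "dy": 0, "dz": 0, "yaw": 0, "fingers": 1}, {"dx": 0, "dy": 0, "dz": 0, "yaw": 0, "fingers": 1}, {"dx": 0, "dy": 0, "dz": 0, "yaw": 0, "fingers": 1}], squeeze=60)

```text
clock: 28.15
position: [0.7041, -0.0412, 0.0175]
tool_rot: [3.141, 0.0, 1.751]
force: [-0.6, 0.3, 5.5]
grip_width: 0.0194
finger_force: 60.0
```

drive_tool(targets=[{"dx": 0, "dy": 0, "dz": -0.1, "yaw": 0, "fingers": 1}, {"dx": 0, "dy": 0, "dz": -0.3, "yaw": 0, "fingers": 1}, {"dx": 0, "dy": 0, "dz": -0.4, "yaw": 0, "fingers": 1}, {"dx": 0, "dy": 0, "dz": -0.4, "yaw": 0, "fingers": 1}, {"dx": 0, "dy": 0, "dz": -0.3, "yaw": 0, "fingers": 1}, {"dx": 0, "dy": 0, "dz": -0.1, "yaw": 0, "fingers": 1}, {"dx": 0, "dy": 0, "dz": 0, "yaw": -0.08, "fingers": 1}, {"dx": 0, "dy": 0, "dz": 0, "yaw": -0.09, "fingers": 1}, {"dx": 0, "dy": 0, "dz": 0, "yaw": -0.09, "fingers": 1}, {"dx": 0, "dy": 0, "dz": 0, "yaw": -0.09, "fingers": 1}, {"dx": 0, "dy": 0, "dz": 0, "yaw": -0.09, "fingers": 1}, {"dx": 0, "dy": 0, "dz": 0, "yaw": -0.09, "fingers": 1}, {"dx": 0, "dy": 0, "dz": 0, "yaw": -0.09, "fingers": 1}, {"dx": 0, "dy": 0, "dz": 0, "yaw": -0.09, "fingers": 1}, {"dx": 0, "dy": 0, "dz": 0, "yaw": -0.09, "fingers": 1}, {"dx": 0, "dy": 0, "dz": 0, "yaw": -0.08, "fingers": 1}, {"dx": 0, "dy": 0, "dz": 0, "yaw": 0, "fingers": 1}, {"dx": 0, "dy": 0, "dz": 0, "yaw": 0, "fingers": 1}])

```text
clock: 29.95
position: [0.7034, -0.0413, 0.1764]
tool_rot: [3.141, -0.001, 3.129]
force: [0.8, 0.5, -4.7]
grip_width: 0.019
finger_force: 59.5
```

```bash
python3 - <<'E'
from h import *
go(471,-1,180,179.5)
t=grab_frame("top");cv2.imwrite("pics/top7.png",t)
p=pose()[0];print(p)
print("plate",rect("top",hsv(t,(0,0,150),(179,45,255))&sub(t,300,130,420,240),p[2]-.0083))
E
```

```text
t 29.9 yaw_frac -0.002 shift [ 2.327  0.383 -0.036] F [ 0.8  0.5 -4.7] w 0.019 rot [ 1.800e+02 -1.000e-01  1.793e+02]
[ 0.70351098 -0.04120791  0.17660985]
plate (array([ 876. , -207.4]), 87.9, array([77.6, 61. ]))
```

drive_tool(targets=[{"dx": 0.15, "dy": 0.03, "dz": 0, "yaw": -0.002, "fingers": 1}, {"dx": 0.3, "dy": 0.05, "dz": 0, "yaw": 0, "fingers": 1}, {"dx": 0.35, "dy": 0.06, "dz": 0, "yaw": 0, "fingers": 1}, {"dx": 0.35, "dy": 0.06, "dz": 0, "yaw": 0, "fingers": 1}, {"dx": 0.35, "dy": 0.06, "dz": 0, "yaw": 0, "fingers": 1}, {"dx": 0.35, "dy": 0.06, "dz": 0, "yaw": 0, "fingers": 1}, {"dx": 0.3, "dy": 0.04, "dz": 0, "yaw": 0, "fingers": 1}, {"dx": 0.17, "dy": 0.02, "dz": 0, "yaw": 0, "fingers": 1}, {"dx": 0, "dy": 0, "dz": 0.3, "yaw": 0, "fingers": 1}, {"dx": 0, "dy": 0, "dz": 0.25, "yaw": 0, "fingers": 1}, {"dx": 0, "dy": 0, "dz": 0.05, "yaw": 0, "fingers": 1}, {"dx": 0, "dy": 0, "dz": 0, "yaw": 0, "fingers": 1}, {"dx": 0, "dy": 0, "dz": 0, "yaw": 0, "fingers": 1}])

```text
clock: 31.3
position: [0.4727, -0.002, 0.1182]
tool_rot: [3.142, 0.001, 3.136]
force: [-0.0, -0.5, -3.2]
grip_width: 0.019
finger_force: 59.4
```

```bash
python3 - <<'E'
from h import *
go(471,-1,79,179.5)
t=grab_frame("wrist");s=grab_frame("scene")
cv2.imwrite("pics/w7.png",np.hstack([cv2.resize(t,(400,300)),cv2.resize(s[220:310,260:380],(400,300),interpolation=cv2.INTER_CUBIC)]))
E
```

```text
t 31.3 yaw_frac 0.002 shift [0.017 0.01  0.392] F [-0.  -0.5 -3.2] w 0.019 rot [1.800e+02 1.000e-01 1.797e+02]
```

View pics/w7.png

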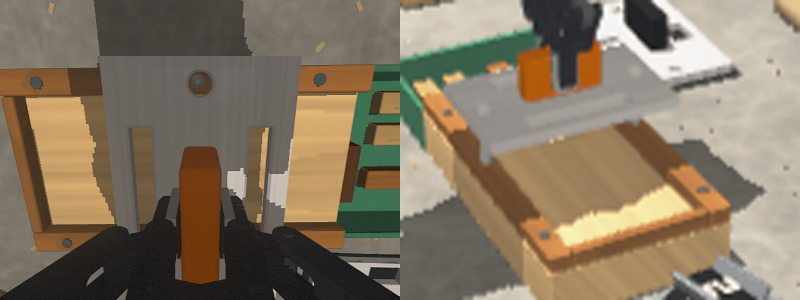

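The left half (wrist, half scale) shows the near pin's tip inside the template hole at about (200,83). I'll measure the hole against the pin.

```bash
python3 - <<'E'
from h import *
ps=pose();im=grab_frame("wrist")
c=cv2.resize(im[125:205,360-0:440],None,fx=7,fy=7,interpolation=cv2.INTER_CUBIC) if 0 else cv2.resize(im[125:205,280:360],(560,560),interpolation=cv2.INTER_CUBIC)
cv2.imwrite("pics/w8.png",c)
E
```

```text
(no output)
```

View pics/w8.png

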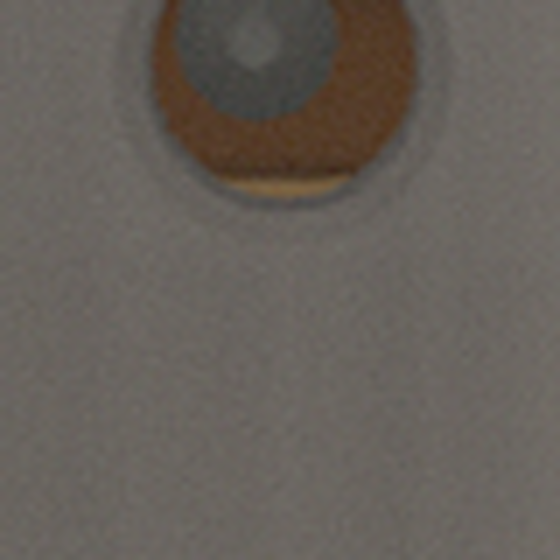

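The enlarged crop shows the hole centre at about (320.7,135.3) and the pin tip at about (316.1,131.0) in full-image pixels.

```bash
python3 - <<'E'
from h import *
ps=pose()
h=onz("wrist",(320.7,135.3),ps[0][2]-.0083,ps);p=onz("wrist",(316.1,131.0),.084,ps)
b=onz("wrist",(280+257/7,131.5),.078,ps)
print(h,p,b,(p-h)*1000)
go(471,-1,79,179.5)
E
```

```text
[ 0.40412418 -0.00262593  0.1098979 ] [ 0.40378162 -0.00444196  0.084     ] [ 0.40424444 -0.00423707  0.078     ] [ -0.34255782  -1.81603321 -25.89790408]
t 31.4 yaw_frac 0.002 shift [0.017 0.01  0.392] F [ 0.2 -0.  -4.6] w 0.019 rot [1.800e+02 1.000e-01 1.797e+02]
```

drive_tool(targets=[{"dx": 0, "dy": -0.015, "dz": 0, "yaw": 0.002, "fingers": 1}, {"dx": 0, "dy": 0, "dz": 0.1, "yaw": 0, "fingers": 1}, {"dx": 0, "dy": 0, "dz": 0.06, "yaw": 0, "fingers": 1}, {"dx": 0, "dy": 0, "dz": 0.04, "yaw": 0, "fingers": 1}, {"dx": 0, "dy": 0, "dz": 0.02, "yaw": 0, "fingers": 1}, {"dx": 0, "dy": 0, "dz": 0.02, "yaw": 0, "fingers": 1}, {"dx": 0, "dy": 0, "dz": 0, "yaw": 0, "fingers": 1}, {"dx": 0, "dy": 0, "dz": 0, "yaw": 0, "fingers": 1}])

```text
clock: 32.25
position: [0.4722, -0.0035, 0.0934]
tool_rot: [3.142, 0.0, 3.133]
force: [-1.1, 0.0, -4.1]
grip_width: 0.0193
finger_force: 59.7
```

drive_tool(targets=[{"dx": 0, "dy": 0, "dz": 0.04, "yaw": 0, "fingers": 1}, {"dx": 0, "dy": 0, "dz": 0.04, "yaw": 0, "fingers": 1}, {"dx": 0, "dy": 0, "dz": 0.03, "yaw": 0, "fingers": 1}, {"dx": 0, "dy": 0, "dz": 0.02, "yaw": 0, "fingers": 1}, {"dx": 0, "dy": 0, "dz": 0, "yaw": 0, "fingers": 1}, {"dx": 0, "dy": 0, "dz": 0, "yaw": 0, "fingers": 1}])

```text
clock: 32.85
position: [0.4721, -0.0035, 0.0803]
tool_rot: [-3.142, -0.0, 3.133]
force: [-0.7, -0.1, -4.2]
grip_width: 0.0191
finger_force: 59.7
```

drive_tool(targets=[{"dx": 0, "dy": 0, "dz": 0.01, "yaw": 0, "fingers": 1}, {"dx": 0, "dy": 0, "dz": 0.01, "yaw": 0, "fingers": 1}, {"dx": 0, "dy": 0, "dz": 0, "yaw": 0, "fingers": 1}, {"dx": 0, "dy": 0, "dz": 0, "yaw": 0, "fingers": 1}])

```text
clock: 33.25
position: [0.4722, -0.0035, 0.0784]
tool_rot: [3.142, 0.0, 3.133]
force: [-1.2, 1.1, 1.5]
grip_width: 0.0189
finger_force: 60.2
```

drive_tool(targets=[{"dx": 0, "dy": 0, "dz": 0, "yaw": 0, "fingers": 0.6}, {"dx": 0, "dy": 0, "dz": 0, "yaw": 0, "fingers": 0.3}, {"dx": 0, "dy": 0, "dz": 0, "yaw": 0, "fingers": 0}, {"dx": 0, "dy": 0, "dz": 0, "yaw": 0, "fingers": 0}, {"dx": 0, "dy": 0, "dz": 0, "yaw": 0, "fingers": 0}, {"dx": 0, "dy": 0, "dz": -0.1, "yaw": 0, "fingers": 0}, {"dx": 0, "dy": 0, "dz": -0.3, "yaw": 0, "fingers": 0}, {"dx": 0, "dy": 0, "dz": -0.4, "yaw": 0, "fingers": 0}, {"dx": 0, "dy": 0, "dz": -0.4, "yaw": 0, "fingers": 0}, {"dx": 0, "dy": 0, "dz": -0.3, "yaw": 0, "fingers": 0}, {"dx": 0, "dy": 0, "dz": -0.1, "yaw": 0, "fingers": 1}, {"dx": 0, "dy": 0, "dz": 0, "yaw": 0, "fingers": 1}])

```text
clock: 34.45
position: [0.4726, -0.0035, 0.2398]
tool_rot: [3.141, 0.003, 3.133]
force: [-0.4, 0.2, -1.1]
grip_width: 0.0591
finger_force: 0.0
```

drive_tool(targets=[{"dx": 0, "dy": 0, "dz": 0, "yaw": 0.08, "fingers": 1}, {"dx": 0, "dy": 0, "dz": 0, "yaw": 0.09, "fingers": 1}, {"dx": 0, "dy": 0, "dz": 0, "yaw": 0.09, "fingers": 1}, {"dx": 0, "dy": 0, "dz": 0, "yaw": 0.09, "fingers": 1}, {"dx": 0, "dy": 0, "dz": 0, "yaw": 0.09, "fingers": 1}, {"dx": 0, "dy": 0, "dz": 0, "yaw": 0.09, "fingers": 1}, {"dx": 0, "dy": 0, "dz": 0, "yaw": 0.09, "fingers": 1}, {"dx": 0, "dy": 0, "dz": 0, "yaw": 0.09, "fingers": 1}, {"dx": 0, "dy": 0, "dz": 0, "yaw": 0.09, "fingers": 1}, {"dx": 0, "dy": 0, "dz": 0, "yaw": 0.09, "fingers": 1}, {"dx": 0, "dy": 0, "dz": 0, "yaw": 0.09, "fingers": 1}, {"dx": 0, "dy": 0, "dz": 0, "yaw": 0.09, "fingers": 1}, {"dx": 0, "dy": 0, "dz": 0, "yaw": 0.09, "fingers": 1}, {"dx": 0, "dy": 0, "dz": 0, "yaw": 0.09, "fingers": 1}, {"dx": 0, "dy": 0, "dz": 0, "yaw": 0.09, "fingers": 1}, {"dx": 0, "dy": 0, "dz": 0, "yaw": 0.09, "fingers": 1}, {"dx": 0, "dy": 0, "dz": 0, "yaw": 0.09, "fingers": 1}, {"dx": 0, "dy": 0, "dz": 0, "yaw": 0.09, "fingers": 1}, {"dx": 0, "dy": 0, "dz": 0, "yaw": 0.09, "fingers": 1}, {"dx": 0, "dy": 0, "dz": 0, "yaw": 0.09, "fingers": 1}])

```text
clock: 36.45
position: [0.4714, -0.0037, 0.2371]
tool_rot: [3.141, 0.002, 0.316]
force: [0.9, 0.6, -0.2]
grip_width: 0.0003
finger_force: 0.0
```

```bash
python3 - <<'E'
from h import *
go(412,-314,230,13.7)
E
```

```text
t 36.5 yaw_frac 0.049 shift [-1.312  2.874  0.071] F [ 0.9  0.6 -0.2] w 0.0003 rot [1.80e+02 1.00e-01 1.81e+01]
```

drive_tool(targets=[{"dx": 0, "dy": 0, "dz": 0, "yaw": 0.049, "fingers": 1}, {"dx": -0.1, "dy": 0.2, "dz": 0, "yaw": 0, "fingers": 1}, {"dx": -0.16, "dy": 0.35, "dz": 0, "yaw": 0, "fingers": 1}, {"dx": -0.16, "dy": 0.35, "dz": 0, "yaw": 0, "fingers": 1}, {"dx": -0.16, "dy": 0.35, "dz": 0, "yaw": 0, "fingers": 1}, {"dx": -0.16, "dy": 0.35, "dz": 0, "yaw": 0, "fingers": 1}, {"dx": -0.16, "dy": 0.35, "dz": 0, "yaw": 0, "fingers": 1}, {"dx": -0.16, "dy": 0.35, "dz": 0, "yaw": 0, "fingers": 1}, {"dx": -0.16, "dy": 0.35, "dz": 0, "yaw": 0, "fingers": 1}, {"dx": -0.09, "dy": 0.22, "dz": 0, "yaw": 0, "fingers": 1}, {"dx": 0, "dy": 0, "dz": 0, "yaw": 0, "fingers": 1}, {"dx": 0, "dy": 0, "dz": 0, "yaw": 0, "fingers": 1}])

```text
clock: 37.65
position: [0.4138, -0.3136, 0.2371]
tool_rot: [-3.141, 0.002, 0.244]
force: [-0.1, 1.1, -0.5]
grip_width: 0.0001
finger_force: 0.0
```

```bash
python3 - <<'E'
from h import *
go(412,-314,230,13.7)
ps=pose();np.save("ps9.npy",np.array(ps));im=grab_frame("wrist");cv2.imwrite("pics/w9.png",im)
m=hsv(im,(0,150,90),(4,255,255))|hsv(im,(174,150,90),(179,255,255))
n,l,s,c=cv2.connectedComponentsWithStats(m.astype(np.uint8))
for i in range(1,n):
    if s[i,4]>15: print(s[i],c[i],onz("wrist",c[i],.0985,ps))
t=grab_frame("top");cv2.imwrite("pics/top9.png",t)
w=hsv(t,(0,0,190),(179,45,255))
print("hung",rect("top",w&sub(t,320,235,370,300),.071)); print("old",rect("top",w&sub(t,240,180,325,245),.013))
E
```

```text
t 37.6 yaw_frac 0.003 shift [-0.018 -0.001  0.071] F [-0.1  1.1 -0.5] w 0.0001 rot [-1.799e+02  1.000e-01  1.400e+01]
[263 167  19   6 114] [272.  169.5] [ 0.44455233 -0.27410449  0.0985    ]
[364 168  20   6 112] [373.33035714 170.51785714] [ 0.46024432 -0.33989111  0.0985    ]
[217 320  48  50 875] [242.02514286 345.88228571] [ 0.30813893 -0.27973302  0.0985    ]
hung (array([472.4,  -3.3]), -0.6, array([166.9, 103.5]))
old (array([663.7, 214.4]), 87.3, array([167.8, 105.4]))
```

View pics/w9.png

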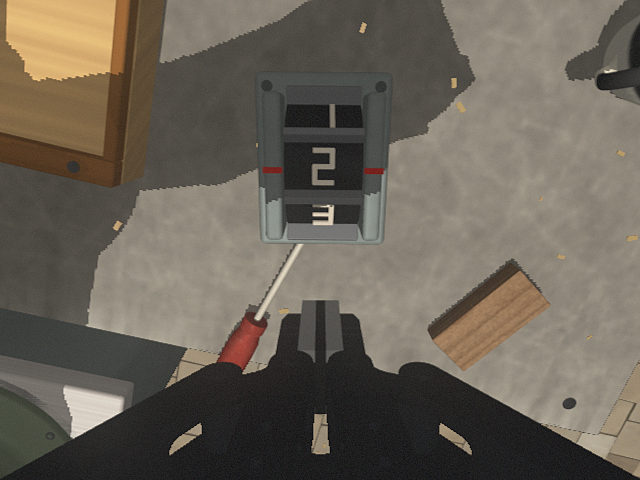

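Wrist view shows 2 near the red marks ((272,169), (373,170)), ribs at rows about 133 and 197, and the shut fingertips at (321,302). Next I estimate the wheel angle from the rib edges.

```bash
cat >> h.py <<'E'
C=np.array([.452,-.3065]);PH=np.radians(13.5)
def proj(P,ps):
    c=camera_info("wrist");T=np.eye(4);T[:3,:3]=R.from_euler('xyz',ps[1]).as_matrix();T[:3,3]=ps[0]
    q=np.linalg.inv(T@c["hand_eye"])@np.r_[P,1]
    return c["cx"]+c["fx"]*q[0]/-q[2], c["cy"]-c["fy"]*q[1]/-q[2]
def ribrows(v,ps,y=0.):
    """rows of the rib outer face edges (front, back) for ribs at v (deg from digit up)"""
    o=[]
    for th in (v-22.5,v+22.5):
        for s in (-2.5,2.5):
            a=np.radians(th);x=(56*np.sin(a)+s*np.cos(a))/1000;z=.07+(56*np.cos(a)-s*np.sin(a))/1000
            o.append(proj(np.r_[C[0]+x*np.cos(PH)-y*np.sin(PH),C[1]+x*np.sin(PH)+y*np.cos(PH),z],ps)[1])
    return np.round(o,1)
E
python3 - <<'E'
from h import *
ps=np.load("ps9.npy");im=cv2.imread("pics/w9.png")
g=cv2.cvtColor(im,cv2.COLOR_BGR2GRAY)[:,290:305].mean(1)
print(list(zip(range(95,245),g[95:245].astype(int)))[::1])
for v in(-6,-3,0,3,6,9): print(v,ribrows(v,ps,.017))
for y in(-.034,.034): print(proj(np.r_[C[0]-y*np.sin(PH),C[1]+y*np.cos(PH),.0985],ps))
E
```

```text
[(95, np.int64(68)), (96, np.int64(67)), (97, np.int64(68)), (98, np.int64(68)), (99, np.int64(68)), (100, np.int64(68)), (101, np.int64(67)), (102, np.int64(68)), (103, np.int64(72)), (104, np.int64(50)), (105, np.int64(28)), (106, np.int64(27)), (107, np.int64(28)), (108, np.int64(30)), (109, np.int64(30)), (110, np.int64(29)), (111, np.int64(28)), (112, np.int64(29)), (113, np.int64(31)), (114, np.int64(27)), (115, np.int64(30)), (116, np.int64(30)), (117, np.int64(30)), (118, np.int64(28)), (119, np.int64(29)), (120, np.int64(30)), (121, np.int64(29)), (122, np.int64(29)), (123, np.int64(29)), (124, np.int64(29)), (125, np.int64(29)), (126, np.int64(25)), (127, np.int64(57)), (128, np.int64(71)), (129, np.int64(72)), (130, np.int64(71)), (131, np.int64(71)), (132, np.int64(74)), (133, np.int64(71)), (134, np.int64(63)), (135, np.int64(57)), (136, np.int64(57)), (137, np.int64(57)), (138, np.int64(58)), (139, np.int64(57)), (140, np.int64(57)), (141, np.int64(61)), (142, np.int64(42)), (143, np.int64(33)), (144, np.int64(32)), (145, np.int64(33)), (146, np.int64(34)), (147, np.int
[... 1663 characters left out ...]
(118)), (227, np.int64(117)), (228, np.int64(118)), (229, np.int64(118)), (230, np.int64(118)), (231, np.int64(117)), (232, np.int64(118)), (233, np.int64(119)), (234, np.int64(117)), (235, np.int64(118)), (236, np.int64(118)), (237, np.int64(118)), (238, np.int64(131)), (239, np.int64(91)), (240, np.int64(143)), (241, np.int64(143)), (242, np.int64(129)), (243, np.int64(113)), (244, np.int64(151))]
-6 [219.4 213.6 153.2 144.9]
-3 [216.1 210.  148.3 140. ]
0 [212.6 206.1 143.4 135.3]
3 [208.8 202.  138.6 130.7]
6 [204.9 197.8 133.9 126.2]
9 [200.8 193.4 129.3 121.8]
(np.float64(372.72684752034303), np.float64(170.84432587580295))
(np.float64(270.8727938027573), np.float64(169.9716791268002))
```

```bash
cat >> h.py <<'E'
def loc(x,y,z):
    P=C*1000+np.array([x*np.cos(PH)-y*np.sin(PH),x*np.sin(PH)+y*np.cos(PH)]); go(P[0],P[1],z,13.5)
E
python3 - <<'E'
from h import *
loc(-35,0,140);loc(-35,0,117)
E
```

```text
t 37.8 yaw_frac 0.006 shift [0.029 0.027 0.976] F [ 0.3 -0.   0.5] w 0.0 rot [-1.799e+02  1.000e-01  1.410e+01]
t 37.8 yaw_frac 0.006 shift [0.029 0.027 1.206] F [ 0.3 -0.   0.5] w 0.0 rot [-1.799e+02  1.000e-01  1.410e+01]
```

drive_tool(targets=[{"dx": 0.03, "dy": 0.03, "dz": 0, "yaw": 0.006, "fingers": 1}, {"dx": 0, "dy": 0, "dz": 0.3, "yaw": 0, "fingers": 1}, {"dx": 0, "dy": 0, "dz": 0.35, "yaw": 0, "fingers": 1}, {"dx": 0, "dy": 0, "dz": 0.25, "yaw": 0, "fingers": 1}, {"dx": 0, "dy": 0, "dz": 0.15, "yaw": 0, "fingers": 1}, {"dx": 0, "dy": 0, "dz": 0.1, "yaw": 0, "fingers": 1}, {"dx": 0, "dy": 0, "dz": 0.05, "yaw": 0, "fingers": 1}, {"dx": 0, "dy": 0, "dz": 0, "yaw": 0, "fingers": 1}, {"dx": 0, "dy": 0, "dz": 0, "yaw": 0, "fingers": 1}])

```text
clock: 38.65
position: [0.4186, -0.316, 0.1189]
tool_rot: [3.141, -0.001, 0.235]
force: [-1.0, 0.4, 0.7]
grip_width: 0.0001
finger_force: 0.0
```

```bash
python3 - <<'E'
from h import *
loc(3,0,117.5)
E
```

```text
t 38.6 yaw_frac -0.0 shift [ 0.377 -0.014  0.014] F [-1.   0.4  0.7] w 0.0001 rot [180.   -0.   13.5]
```

Push 1 goes slightly short, then I check the angle.

drive_tool(targets=[{"dx": 0.05, "dy": -0.01, "dz": 0.01, "yaw": 0, "fingers": 1}, {"dx": 0.06, "dy": 0, "dz": 0, "yaw": 0, "fingers": 1}, {"dx": 0.06, "dy": 0, "dz": 0, "yaw": 0, "fingers": 1}, {"dx": 0.06, "dy": 0, "dz": 0, "yaw": 0, "fingers": 1}, {"dx": 0.06, "dy": 0, "dz": 0, "yaw": 0, "fingers": 1}, {"dx": 0.05, "dy": 0, "dz": 0, "yaw": 0, "fingers": 1}, {"dx": 0.03, "dy": 0, "dz": 0, "yaw": 0, "fingers": 1}, {"dx": 0, "dy": 0, "dz": 0, "yaw": 0, "fingers": 1}, {"dx": 0, "dy": 0, "dz": 0, "yaw": 0, "fingers": 1}])

```text
clock: 39.55
position: [0.4539, -0.3063, 0.1173]
tool_rot: [3.142, -0.0, 0.235]
force: [-0.7, -0.2, -0.6]
grip_width: 0.0001
finger_force: 0.0
```

```bash
python3 - <<'E'
from h import *
loc(3,0,117.5)
ps=pose();im=grab_frame("wrist");cv2.imwrite("pics/w10.png",im)
loc(3,0,140)
E
```

```text
t 39.5 yaw_frac -0.0 shift [ 0.011 -0.002 -0.002] F [-0.7 -0.2 -0.6] w 0.0001 rot [180.   -0.   13.5]
t 39.6 yaw_frac -0.0 shift [ 0.012 -0.002 -0.227] F [0.1 0.6 1.4] w -0.0 rot [180.   -0.   13.5]
```

View pics/w10.png

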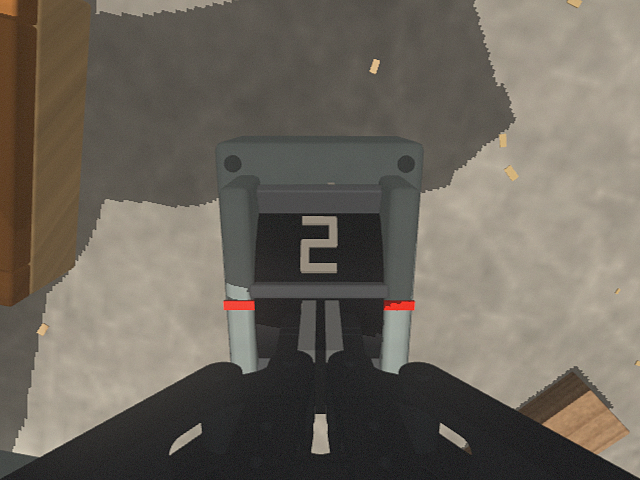

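After push 1 the 2 has rolled past the marks, and the rib at rows 284–298 is ahead of the fingertip. Two more strokes follow.

drive_tool(targets=[{"dx": -0.03, "dy": 0, "dz": 0, "yaw": 0, "fingers": 1}, {"dx": 0, "dy": 0, "dz": -0.25, "yaw": 0, "fingers": 1}, {"dx": -0.2, "dy": 0, "dz": 0, "yaw": 0, "fingers": 1}, {"dx": -0.2, "dy": 0, "dz": 0, "yaw": 0, "fingers": 1}, {"dx": 0, "dy": 0, "dz": 0, "yaw": 0, "fingers": 1}, {"dx": 0, "dy": 0, "dz": 0.15, "yaw": 0, "fingers": 1}, {"dx": 0, "dy": 0, "dz": 0.1, "yaw": 0, "fingers": 1}, {"dx": 0, "dy": 0, "dz": 0, "yaw": 0, "fingers": 1}, {"dx": 0.06, "dy": 0, "dz": 0, "yaw": 0, "fingers": 1}, {"dx": 0.06, "dy": 0, "dz": 0, "yaw": 0, "fingers": 1}, {"dx": 0.06, "dy": 0, "dz": 0, "yaw": 0, "fingers": 1}, {"dx": 0.06, "dy": 0, "dz": 0, "yaw": 0, "fingers": 1}, {"dx": 0.06, "dy": 0, "dz": 0, "yaw": 0, "fingers": 1}, {"dx": 0.06, "dy": 0, "dz": 0, "yaw": 0, "fingers": 1}, {"dx": 0.06, "dy": 0, "dz": 0, "yaw": 0, "fingers": 1}, {"dx": 0.02, "dy": 0, "dz": 0, "yaw": 0, "fingers": 1}, {"dx": 0, "dy": 0, "dz": 0, "yaw": 0, "fingers": 1}, {"dx": 0, "dy": 0, "dz": 0, "yaw": 0, "fingers": 1}])

```text
clock: 41.4
position: [0.4548, -0.306, 0.1173]
tool_rot: [-3.142, 0.0, 0.235]
force: [0.5, -0.3, 0.2]
grip_width: -0.0002
finger_force: 0.0
```

```bash
python3 - <<'E'
from h import *
loc(3,0,117.5)
ps=pose();im=grab_frame("wrist");cv2.imwrite("pics/w11.png",im)
g=cv2.cvtColor(im,cv2.COLOR_BGR2GRAY)[:,262:290].mean(1);print(g[180:320].astype(int).tolist())
for v in(-10,-5,0,5):print(v,ribrows(v,ps,.017)[2:])
E
```

```text
t 41.4 yaw_frac -0.0 shift [ 0.002 -0.002 -0.002] F [ 0.5 -0.3  0.2] w -0.0002 rot [-180.     0.    13.5]
[88, 89, 88, 89, 90, 76, 75, 75, 77, 76, 79, 88, 85, 77, 77, 77, 77, 77, 77, 76, 77, 77, 76, 76, 76, 76, 76, 76, 76, 76, 76, 76, 79, 70, 38, 33, 34, 35, 36, 35, 35, 36, 36, 36, 36, 35, 36, 36, 35, 36, 35, 37, 36, 36, 37, 36, 35, 37, 35, 37, 36, 37, 35, 36, 37, 37, 36, 37, 37, 37, 38, 38, 37, 37, 38, 38, 38, 38, 38, 38, 38, 39, 39, 38, 38, 40, 39, 38, 40, 41, 40, 41, 41, 40, 40, 40, 41, 41, 41, 40, 40, 43, 64, 62, 74, 80, 88, 89, 89, 89, 88, 89, 88, 88, 88, 87, 84, 60, 41, 41, 42, 42, 41, 42, 40, 41, 42, 41, 41, 39, 40, 41, 40, 40, 41, 40, 41, 39, 41, 39]
-10 [316.2 302.3]
-5 [302.6 288.5]
0 [288.8 274.6]
5 [274.9 261. ]
```

drive_tool(targets=[{"dx": -0.03, "dy": 0, "dz": 0, "yaw": 0, "fingers": 1}, {"dx": 0, "dy": 0, "dz": -0.25, "yaw": 0, "fingers": 1}, {"dx": -0.2, "dy": 0, "dz": 0, "yaw": 0, "fingers": 1}, {"dx": -0.2, "dy": 0, "dz": 0, "yaw": 0, "fingers": 1}, {"dx": 0, "dy": 0, "dz": 0, "yaw": 0, "fingers": 1}, {"dx": 0, "dy": 0, "dz": 0.15, "yaw": 0, "fingers": 1}, {"dx": 0, "dy": 0, "dz": 0.1, "yaw": 0, "fingers": 1}, {"dx": 0, "dy": 0, "dz": 0, "yaw": 0, "fingers": 1}, {"dx": 0.06, "dy": 0, "dz": 0, "yaw": 0, "fingers": 1}, {"dx": 0.06, "dy": 0, "dz": 0, "yaw": 0, "fingers": 1}, {"dx": 0.06, "dy": 0, "dz": 0, "yaw": 0, "fingers": 1}, {"dx": 0.06, "dy": 0, "dz": 0, "yaw": 0, "fingers": 1}, {"dx": 0.06, "dy": 0, "dz": 0, "yaw": 0, "fingers": 1}, {"dx": 0.06, "dy": 0, "dz": 0, "yaw": 0, "fingers": 1}, {"dx": 0.05, "dy": 0, "dz": 0, "yaw": 0, "fingers": 1}, {"dx": 0.03, "dy": 0, "dz": 0, "yaw": 0, "fingers": 1}, {"dx": 0.01, "dy": 0, "dz": 0, "yaw": 0, "fingers": 1}, {"dx": 0, "dy": 0, "dz": 0, "yaw": 0, "fingers": 1}, {"dx": 0, "dy": 0, "dz": 0, "yaw": 0, "fingers": 1}])

```text
clock: 43.35
position: [0.4568, -0.3056, 0.1174]
tool_rot: [3.141, -0.0, 0.235]
force: [0.3, -0.1, 0.4]
grip_width: -0.0001
finger_force: 0.0
```

```bash
cat >> h.py <<'E'
def near():
    loc(5.5,0,117.5)
    ps=pose();im=grab_frame("wrist")
    g=cv2.cvtColor(im,cv2.COLOR_BGR2GRAY)[:,262:290].mean(1);print(g[255:310].astype(int).tolist())
    for v in(-6,-3,0,3):print(v,ribrows(v,ps,.017)[2:])
E
python3 -c "
from h import *
near()"
```

```text
t 43.4 yaw_frac -0.0 shift [ 0.006 -0.003 -0.001] F [ 0.3 -0.1  0.4] w -0.0001 rot [180.   -0.   13.5]
[37, 36, 37, 37, 38, 35, 37, 37, 38, 38, 38, 39, 38, 40, 38, 40, 40, 39, 40, 40, 41, 41, 41, 41, 42, 42, 41, 42, 45, 61, 73, 80, 87, 89, 89, 89, 89, 89, 88, 89, 89, 89, 85, 66, 42, 40, 42, 41, 41, 40, 41, 41, 42, 40, 39]
-6 [310.4 296.4]
-3 [302.2 288.1]
0 [294.  279.9]
3 [285.7 271.6]
```

drive_tool(targets=[{"dx": 0.012, "dy": 0, "dz": 0, "yaw": 0, "fingers": 1}, {"dx": 0, "dy": 0, "dz": 0, "yaw": 0, "fingers": 1}, {"dx": 0, "dy": 0, "dz": 0, "yaw": 0, "fingers": 1}, {"dx": -0.04, "dy": 0, "dz": 0, "yaw": 0, "fingers": 1}, {"dx": 0, "dy": 0, "dz": -0.2, "yaw": 0, "fingers": 1}, {"dx": 0, "dy": 0, "dz": -0.3, "yaw": 0, "fingers": 1}, {"dx": 0, "dy": 0, "dz": -0.3, "yaw": 0, "fingers": 1}, {"dx": -0.2, "dy": 0, "dz": -0.3, "yaw": 0, "fingers": 1}, {"dx": -0.2, "dy": 0, "dz": -0.1, "yaw": 0, "fingers": 1}, {"dx": 0, "dy": 0, "dz": 0, "yaw": 0, "fingers": 1}, {"dx": 0, "dy": 0, "dz": 0, "yaw": 0, "fingers": 1}])

```text
clock: 44.5
position: [0.4152, -0.3154, 0.2374]
tool_rot: [-3.142, -0.001, 0.235]
force: [0.4, 1.1, -0.7]
grip_width: 0.0003
finger_force: 0.0
```

```bash
python3 - <<'E'
from h import *
ps=pose();im=grab_frame("wrist");cv2.imwrite("pics/w12.png",im);s=grab_frame("scene");t=grab_frame("top");cv2.imwrite("pics/top12.png",t)
g=cv2.cvtColor(im,cv2.COLOR_BGR2GRAY)[:,290:305].mean(1);print(g[115:220].astype(int).tolist())
for v in(-4,-2,0,2,4):print(v,ribrows(v,ps,.017))
w=hsv(t,(0,0,190),(179,45,255))
print("hung",rect("top",w&sub(t,320,235,370,300),.071)); print("old",rect("top",w&sub(t,240,180,325,245),.013))
A=cv2.resize(im[70:270,220:420],(400,400));B=cv2.resize(s[175:345,200:400],(400,400),interpolation=cv2.INTER_CUBIC)
cv2.imwrite("pics/f12.png",np.vstack([np.hstack([A,B]),np.hstack([cv2.resize(t[180:300,170:370],(333,200)),np.zeros((200,467,3),np.uint8)])]))
E
```

```text
[30, 29, 30, 30, 29, 31, 32, 29, 31, 29, 29, 30, 30, 32, 30, 30, 32, 31, 30, 31, 30, 31, 32, 31, 28, 49, 74, 74, 73, 75, 76, 77, 69, 57, 56, 56, 56, 58, 44, 34, 35, 35, 36, 35, 36, 35, 36, 38, 38, 36, 38, 36, 38, 36, 36, 36, 35, 36, 36, 37, 36, 35, 36, 35, 35, 36, 35, 35, 35, 37, 35, 36, 35, 38, 35, 37, 35, 37, 36, 36, 38, 37, 37, 36, 53, 70, 70, 69, 70, 70, 69, 71, 69, 67, 90, 100, 98, 94, 107, 113, 62, 42, 44, 46, 47]
-4 [219.3 213.3 152.3 144.1]
-2 [217.1 210.8 149.1 140.9]
0 [214.7 208.2 145.9 137.8]
2 [212.2 205.6 142.7 134.7]
4 [209.7 202.8 139.5 131.6]
hung (array([472.4,  -3.3]), -0.6, array([166.9, 103.5]))
old (array([663.7, 214.4]), 87.3, array([167.9, 105.4]))
```

View pics/f12.png

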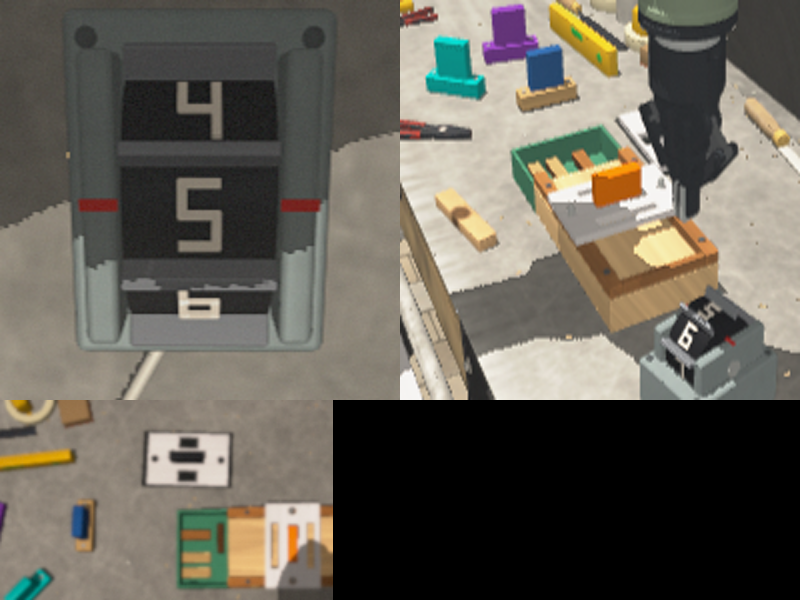

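The final view shows 5 between the red marks (within about 1°), the orange template flat on both pins, four trimmings in the box, the sweeper upright and the old template on the mat.

```bash
python3 -c "
from h import *
print(workorder.job_done())"
```

```text
the job is handed in; nothing more can be done
None
```

I handed the job in at about 45 s on the robot's clock: old template flat on the mat, all four trimmings in the box, sweeper upright on the bench, orange-grip template on both pins and the wheel at 5 (within about 1°); `job_done()` returned no verdict.

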